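Clear the deburring machine's catch tray into the tote

ROBOT

A 6-joint arm with a two-finger parallel gripper is mounted at the origin on the work surface. World frame = base frame: x ahead of the robot, y to its left, z up, the work surface at z = 0. Lengths are in m, angles in rad, forces in N, time in s.
With the tool pointing down it reaches from about 0.25 to 0.8 m from the base axis. Payload 3.9 kg.
Tool frame: the origin (TCP) lies midway between the tips of the shut fingers; the grasp point (between the pads) lies 19 mm behind it; x points along the fingers, z is the direction in which the jaws open and shut, and the axes are right-handed (so a half turn about x gives the same grasp; the last joint's range is limited). The gripper opens to 85 mm and grips with 20 to 120 N. Pads are 22 mm wide; open, the fingers measure 114 mm over their backs; the gripper's body (76 mm by 85 mm) begins 54 mm behind the grasp point. The pads swing forward as they close: fully open they stand 13 mm farther back than shut.
Start: joints at [1.245, 0.26, -0.138, 1.173, 0, 1.571], TCP at [0.168, 0.497, 0.198] pointing down, gripper open.
Joint ranges: [-2.78, 2.78], [-0.83, 1.72], [-1.28, 1.37], [-1.9, 2.12], [-1.57, 1.48], [-3.14, 3.14]. Speed limits (rad/s): [2.57, 2.57, 3.14, 3.14, 3.14, 3.14].

INTERFACE

Orientations are given as a unit quaternion [x, y, z, w].
In Python, from bench import arm, viewer, models gives the robot as it stands.
- The arm moves only by the shell command python3 -m pendant 'ROWS'. ROWS is JSON, a list of rows, each an object with "twist": the turn, a rotation vector about the tool's x, y, z in rad, a list of three; "travel": the shift along the tool's x, y, z in mm, a list of three; "claw": the closure in counts, from 0 (fully open) to 255 (shut). A call has 1 to 20 rows; each row shifts and turns the commanded pose from where the row before left it, along the tool's axes as they then stand; what a row does not reach is not made up. A row lasts 1/12 s, in which the tool goes at most 41.7 mm and 7.16 degrees, less where a joint would pass 70% of its speed; a pose out of reach is approached as far as the arm can. A call with a gripper value outside its range is refused whole. The fingers move at their own pace and stop on an object; the grip force is fixed at half the most. Time passes only in rows, so rows that do not move let the fingers close. It gives the time, the measured TCP pose, the force and the opening at its end, in the units of the state.
- arm.get_obs(): the state, without advancing time (a new reading comes with each control period).
- viewer.get_image(name): name is "scene" or "top" or "wrist"; returns a dict with "img" (400x640x3 uint8, red, green, blue), "fx", "fy", "cx", "cy" (pixels), "origin" and "attitude" of the camera in the world. Camera axes: x right, y down, z forward; pixel columns grow to the right and rows downward; lengths in m; the calibration is good to about 2 mm. A picture is of the moment at which its call begins. There is no depth.
- arm.job_done(): hands the job in, once; it reports no verdict.
Trained networks look in a picture, given as the dict that the camera call returned (one of the last four; its "shot" number tells which), for a name from the list of things; names that differ only in an ending like _2 or _b are one class to them, and where a whole thing is asked for, a point or a joint stands for the part that bears it (a point fixed in the world has none). Each returns a list of dicts, best first, with "conf" (0 to 1); they miss things now and then, are a little off and sometimes report something else, mostly with a low value. They report only what shows in the picture. A call takes as long as a camera call. They do not tell look-alikes from the thing itself.
- models.spot_in(picture, query): "extent" ([left, top, right, bottom] in pixels, round what is visible of it).
- models.spot_point(picture, query): "position" ([column, row] in pixels: a listed point, or the origin of a listed thing).
The state is a dict: "time_s": time; "qpos": joint angles; "dq": joint speeds; "effort": joint torques, N m; "tcp_pos": TCP position; "eef_rot": TCP orientation; "contact_force": force on the tool from outside, world axes, zero at the start; "moment": the same for the moment, N m; "finger_gap": finger opening in m.
Only numpy, scipy, OpenCV 4.12 (cv2) and the standard library are available. Lean on these libraries where they do the work, as an engineer would, in place of code of your own. Each camera call takes 0.05 s, during which the arm holds its last target. There are 200 camera calls.

TASK

Collect the two finished long manifold bars from the deburring machine's catch tray into the grey tote, one in each bay, ports up, each slid along its bay until its end butts against the tote's tall end wall. Set them down without dropping them, and do not lever or push hard against the machine's guard. Leave the short plain test slug in the tray and do not disturb the jar on the bench.

Things in the scene. Friction and masses are not known exactly. Their poses are not given: they have to be found in the camera images.
- machine: Grey deburring machine, fixed. Origin: on the table under the guard's front face; +x into the machine, z up. Its steel catch tray (dark rubber floor) sticks out to x -190 mm (front lip, top at 30 mm) and runs back to x +135; tray floor 12 mm above the table, 250 wide inside (y -125 to 125), side walls' tops at 36. Housing 400 wide, 340 high, from x +140 on.
- guard: Sheet-metal guard with a clear top over the inner tray, fixed; origin and axes as the machine's. Upright front plate at x 0 to 6 mm, y -131 to 131, from 62 mm (upper edge of the slot, 50 above the tray floor) to 187 mm above the table; roof and sides run back to the housing.
- manifold_a: Bare aluminium manifold bar 150 long x 28 wide x 26 high mm, 0.6 kg, in the catch tray, one end sticking out of the slot under the guard. Two round ports (20 diameter, 6 high) on top, 40 mm either side of the middle; ends alike. Origin: underside, at the end that sticks out (other end at x +150 mm); x along the bar, z up.
- manifold_a_mid (a point): Middle of manifold_a's underside; axes as the bar's.
- manifold_b: Second, alike: bare aluminium manifold bar 150 long x 28 wide x 26 high mm, 0.6 kg, in the catch tray, one end sticking out of the slot under the guard. Two round ports (20 diameter, 6 high) on top, 40 mm either side of the middle; ends alike. Origin: underside, at the end that sticks out (other end at x +150 mm); x along the bar, z up.
- manifold_b_mid (a point): Middle of manifold_b's underside; axes as the bar's.
- slug: Plain short test slug in the tray, bare aluminium without ports, 60 long x 28 wide x 26 high mm. Origin: on the underside at its end that points out of the machine; x along it. It is in any of the three lanes of the tray, beside or between the manifolds.
- tote: Shallow grey tote, fixed, 200 (x) x 205 (y) mm. Origin: centre of its underside; floor 6 thick, walls 5 thick. A divider (5 thick, 40 high) at y 0 makes two bays along x, each 190 long (x -95 to 95), 95 wide. The end wall at +x is the tall one, 75 high, inner face at x 95; other walls 45 high, rims 4 mm out. A butted bar's middle is at x 20.
- jar: Glass jar with a steel cap, 60 diameter, 85 high, standing on the bench beyond the gap between tray and tote. Origin: centre of its underside.
Not all that is in view belongs to the job. What is shaped like the manifold_a but purple is not meant.

How it is judged:
At the end, for the whole second after the job is handed in: One manifold lies flat, ports up, in each bay of the tote, along the bay (within 0.12 rad), its end against the tall end wall (within 4.5 mm), released and at rest; the slug is still in the catch tray (((x of manifold_a_mid in the frame of tote between 0.0155 and 0.0245 m and y of manifold_a_mid in the frame of tote between 0.014 and 0.09 m and z of each of manifold_a_mid, manifold_b_mid in the frame of tote below 0.011 m and angle between each of manifold_a, manifold_b's own z axis and vertical below 0.1 rad and angle between the x axis of each of manifold_a, manifold_b and the x axis of tote, either way round below 0.12 rad and linear speed of each of manifold_a, manifold_b below 0.02 m/s and contact force between each of manifold_a, manifold_b and the fingers below 0.1 N and x of manifold_b_mid in the frame of tote between 0.0155 and 0.0245 m and y of manifold_b_mid in the frame of tote between -0.09 and -0.014 m) or (x of manifold_a_mid in the frame of tote between 0.0155 and 0.0245 m and y of manifold_a_mid in the frame of tote between -0.09 and -0.014 m and z of each of manifold_a_mid, manifold_b_mid in the frame of tote below 0.011 m and angle between each of manifold_a, manifold_b's own z axis and vertical below 0.1 rad and angle between the x axis of each of manifold_a, manifold_b and the x axis of tote, either way round below 0.12 rad and linear speed of each of manifold_a, manifold_b below 0.02 m/s and contact force between each of manifold_a, manifold_b and the fingers below 0.1 N and x of manifold_b_mid in the frame of tote between 0.0155 and 0.0245 m and y of manifold_b_mid in the frame of tote between 0.014 and 0.09 m)) and x of slug in the frame of machine between -0.2 and 0.13 m and y of slug in the frame of machine between -0.125 and 0.125 m and height (world z) of slug below 0.05 m); the robot touches nothing.
It fails at once if manifold_a dropped (it falls freely at more than 0.7 m/s, about 25 mm) (linear speed of manifold_a above 0.7 m/s and contact force between manifold_a and the fingers below 0.1 N).
It fails at once if manifold_b dropped (it falls freely at more than 0.7 m/s, about 25 mm) (linear speed of manifold_b above 0.7 m/s and contact force between manifold_b and the fingers below 0.1 N).
It fails at once if the guard pushed or levered with more than 20 N (contact force between guard and anything else above 20 N).
It fails at once if the jar moved by more than 20 mm (distance of jar from where it was at the start of the episode above 0.02 m).
It also fails if it takes over 72 s, if anything falls off the work surface, if the arm or the gripper's body presses on something with over 40 N, if the wrist force passes 120 N, or if a joint passes its speed limit or range.

## Working session

There is one attempt and no reset: what is moved stays moved. The work goes in short steps, Python scripts to look and compute and a shell command to move; the robot and the scene stay as the last step left them, time stands still between calls to the robot, and variables do not carry over. Pictures are saved under pics/ and viewed, about 8 in all and at most 12, crops included, and the job is handed in when it is done.

```bash
mkdir -p pics; ls; cat > h.py <<'E'
from bench import arm, viewer, models
import numpy as np, cv2
from scipy.spatial.transform import Rotation as R
def pose(p):
    a=np.array(p['attitude'],float); Rm=R.from_quat(a).as_matrix() if a.size==4 else a.reshape(3,3)
    return np.array(p['origin']),Rm
def ray(p,uv):
    o,Rm=pose(p); d=Rm@np.array([(uv[0]-p['cx'])/p['fx'],(uv[1]-p['cy'])/p['fy'],1]); return o,d/np.linalg.norm(d)
def atz(p,uv,z):
    o,d=ray(p,uv); return o+d*(z-o[2])/d[2]
def tri(p1,u1,p2,u2):
    o1,d1=ray(p1,u1);o2,d2=ray(p2,u2)
    s=np.linalg.lstsq(np.c_[d1,-d2],o2-o1,rcond=None)[0]
    a=o1+s[0]*d1;b=o2+s[1]*d2; return (a+b)/2,np.linalg.norm(a-b)
def proj(p,X):
    o,Rm=pose(p); c=Rm.T@(np.array(X)-o); return np.array([c[0]/c[2]*p['fx']+p['cx'],c[1]/c[2]*p['fy']+p['cy']])
def save(p,n): cv2.imwrite('pics/'+n,p['img'][:,:,::-1])
E
python3 - <<'E'
from h import *
np.set_printoptions(precision=3,suppress=True)
o=arm.get_obs();print(o)
P={n:viewer.get_image(n) for n in('scene','top','wrist')}
for n,p in P.items():
    print(n,p['origin'],p['attitude'],p['fx'])
    for q in ['machine','guard','manifold_a','manifold_a_mid','slug','tote','jar']:
        print(q,[(np.round(d['position']),round(d['conf'],2)) for d in models.spot_point(p,q)],[(np.round(d['extent']),round(d['conf'],2)) for d in models.spot_in(p,q)])
cv2.imwrite('pics/a.png',cv2.resize(np.vstack([P['scene']['img'],P['top']['img']])[:,:,::-1],(480,600)))
save(P['scene'],'s.png');save(P['top'],'t.png')
E
```

```text
pics
{'time_s': 0.0, 'qpos': array([ 1.245,  0.261, -0.139,  1.173,  0.   ,  1.571]), 'dq': array([-0.   , -0.001, -0.   , -0.   , -0.001, -0.   ]), 'effort': array([ -0.001, -40.567,  25.392,   0.019,  -0.   ,  -0.   ]), 'tcp_pos': array([0.168, 0.497, 0.197]), 'eef_rot': array([-0.413,  0.575,  0.412,  0.574]), 'contact_force': array([-0.081, -1.54 , -0.328]), 'moment': array([-0.036, -0.034,  0.05 ]), 'finger_gap': 0.0854845655168115}
scene [0.577 0.388 1.479] [ 0.058  0.986 -0.158 -0.006] 511.6163952607621
machine [(array([300., 168.]), 0.61)] [(array([204.,   0., 367., 229.]), 0.67)]
guard [(array([294., 163.]), 0.88)] [(array([244.,  87., 347., 165.]), 0.83)]
manifold_a [(array([326., 178.]), 0.77), (array([281., 185.]), 0.75), (array([368., 106.]), 0.66)] [(array([364.,  78., 407., 110.]), 0.88), (array([274., 161., 285., 184.]), 0.83), (array([317., 154., 334., 178.]), 0.61)]
manifold_a_mid [(array([387.,  95.]), 0.75), (array([280., 163.]), 0.71)] [(array([367.,  77., 407., 106.]), 0.87), (array([277., 162., 285., 187.]), 0.54)]
slug [(array([301., 178.]), 0.73)] [(array([29
[... 610 characters left out ...]
 234., 385., 247.]), 0.65), (array([379., 127., 468., 269.]), 0.37)]
manifold_a_mid [(array([482., 335.]), 0.93), (array([388., 181.]), 0.66)] [(array([460., 306., 508., 366.]), 0.88), (array([355., 174., 385., 186.]), 0.74)]
slug [] [(array([360., 205., 385., 215.]), 0.63)]
tote [(array([190., 245.]), 0.64), (array([359., 243.]), 0.27)] [(array([126., 184., 244., 302.]), 0.8)]
jar [(array([248., 141.]), 0.67)] [(array([234., 120., 263., 153.]), 0.57)]
wrist [0.092 0.523 0.373] [0.802 0.576 0.092 0.13 ] 310.8929440795912
machine [] []
guard [] []
manifold_a [] []
manifold_a_mid [] [(array([153., 358., 302., 400.]), 0.61)]
slug [] []
tote [] [(array([152., 356., 301., 400.]), 0.58)]
jar [] []
```

```bash
python3 - <<'E'
import cv2,numpy as np
t=cv2.imread('pics/t.png');s=cv2.imread('pics/s.png')
a=cv2.resize(t[100:320,100:520],(800,419),interpolation=cv2.INTER_CUBIC)
b=cv2.resize(s[60:370,200:430],(800*0+430,580),interpolation=cv2.INTER_CUBIC)
cv2.imwrite('pics/t2.png',a);cv2.imwrite('pics/s2.png',b)
E
python3 - <<'E'
import sys; sys.path.insert(0,'.')
E
```

```text
(no output)
```

View pics/t2.png

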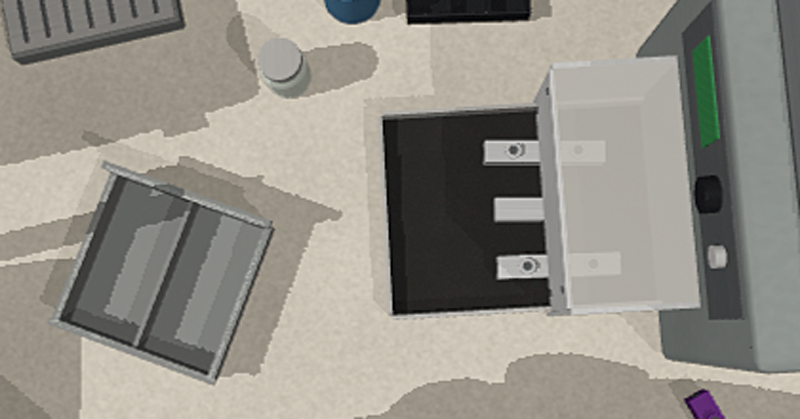

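View pics/s2.png

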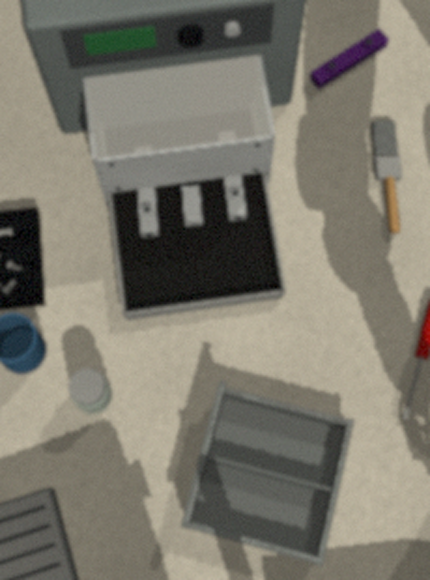

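The two views show both manifolds either side of the slug, with the front ends out of the guard, the jar well away and the purple bar outside the tray. The tote is turned relative to the machine. Next I triangulate the positions.

```bash
cat > m.py <<'E'
from h import *
np.set_printoptions(precision=4,suppress=True)
S=viewer.get_image('scene');T=viewer.get_image('top')
sc=lambda u,v:(200+u*230/430,60+v*310/580)
tc=lambda u,v:(100+u*420/800,100+v*220/419)
for n,a,b in [('manA o',(326,178),(358,240)),('manB o',(281,185),(352,180)),('machine',(300,168),(378,210)),('tote',(343,314),(190,245)),('jar',(249,270),(248,141)),
 ('port low',sc(236,185),tc(528,265)),('port up',sc(147,207),tc(514,150)),
 ('lipL',sc(127,313),tc(385,117)),('lipR',sc(282,293),tc(393,314)),
 ('toteTL',sc(222,390),tc(272,224)),('toteTR',sc(350,421),tc(214,383)),('toteBL',sc(187,525),tc(105,162)),('toteBR',sc(320,557),tc(53,322)),('guardBL',sc(107,188),tc(540,108)),('guardBR',sc(273,170),tc(552,306)),
 ('slug corner',sc(185,224),tc(494,199)),('slugcorner2',sc(203,224),tc(494,219))]:
    X,e=tri(S,a,T,b);print(n,X,round(e,4), 'z0',atz(T,b,0.012)[:2])
E
python3 m.py
```

```text
manA o [ 0.4898 -0.1557  0.0248] 0.0021 z0 [ 0.4897 -0.1563]
manB o [ 0.6293 -0.145   0.0394] 0.0025 z0 [ 0.6355 -0.1475]
machine [ 0.5641 -0.2102 -0.0074] 0.003 z0 [ 0.5604 -0.2072]
tote [ 0.4911  0.2493 -0.0009] 0.0014 z0 [0.4896 0.246 ]
jar [0.7403 0.0999 0.0274] 0.0084 z0 [0.7406 0.1038]
port low [ 0.4861 -0.1938  0.0835] 0.0003 z0 [ 0.4903 -0.2022]
port up [ 0.6303 -0.1869  0.0498] 0.0005 z0 [ 0.6372 -0.1908]
lipL [ 0.6824 -0.0267  0.0143] 0.005 z0 [ 0.6853 -0.0277]
lipR [ 0.4328 -0.0307  0.0109] 0.0031 z0 [ 0.4342 -0.0313]
toteTL [0.5476 0.1165 0.0303] 0.0046 z0 [0.5518 0.1187]
toteTR [0.3581 0.1877 0.0333] 0.0026 z0 [0.3556 0.1928]
toteBL [0.622  0.3102 0.0772] 0.0077 z0 [0.6379 0.3314]
toteBR [0.436  0.3761 0.0578] 0.0001 z0 [0.4367 0.3945]
guardBL [ 0.6867 -0.2237  0.0512] 0.0112 z0 [ 0.6908 -0.2263]
guardBR [ 0.4307 -0.2174  0.0791] 0.0141 z0 [ 0.4383 -0.2298]
slug corner [ 0.5734 -0.1619  0.0211] 0.001 z0 [ 0.5751 -0.1629]
slugcorner2 [ 0.5463 -0.1601  0.0196] 0.0055 z0 [ 0.5497 -0.1619]
```

```bash
cat > go.py <<'E'
# usage: go.py x y z yaw tilt : yaw = world angle of tool z (jaw axis), tilt = fingers lean about the jaw axis (rad)
import sys
from h import *
np.set_printoptions(precision=4,suppress=True)
def Rt(yaw,tilt):
    z=np.array([np.cos(yaw),np.sin(yaw),0]);x=np.array([0,0,-1.]);y=np.cross(z,x)
    return R.from_matrix(np.c_[x,y,z])*R.from_euler('z',tilt)
def plan(p,Rg,o=None):
    o=o or arm.get_obs();R0=R.from_quat(o['eef_rot'])
    rv=(R0.inv()*Rg).as_rotvec();d=Rg.inv().apply(np.array(p)-o['tcp_pos'])*1000
    return rv,d
if __name__=='__main__':
    a=[float(v) for v in sys.argv[1:]];o=arm.get_obs();Rg=Rt(a[3],a[4]);M=Rg.as_matrix()
    rv,d=plan(a[:3],Rg,o)
    print('t',o['time_s'],'tcp',o['tcp_pos'],'F',o['contact_force'],'gap',o['finger_gap'])
    print('twist total',rv,'rows>=',np.linalg.norm(rv)/.125,'| travel in new frame mm',d,'rows>=',np.linalg.norm(d)/41.7)
    print('new tool axes x,y,z:',M[:,0],M[:,1],M[:,2])
E
python3 - <<'E'
from go import *
o=arm.get_obs();print(R.from_quat(o['eef_rot']).as_matrix())
m=lambda a:np.array(a)
for n,a,b in[('lip',(0.6824,-0.0267),(0.4328,-0.0307))]:print(np.arctan2(a[1]-b[1],a[0]-b[0]))
E
for y in 0 3.1416; do python3 go.py 0.56 -0.06 0.26 $y 0; done
```

```text
[[-0.     -0.9474  0.3201]
 [ 0.      0.3201  0.9474]
 [-1.      0.      0.    ]]
0.016024269329042346
t 2.35 tcp [0.168  0.4974 0.1982] F [-0.5683  0.5546 -0.0862] gap 0.08543426313242532
twist total [ 1.245  0.    -0.   ] rows>= 9.959981868925361 | travel in new frame mm [ -61.7821 -557.4004  391.9709] rows>= 16.408090081265893
new tool axes x,y,z: [ 0.  0. -1.] [0. 1. 0.] [1. 0. 0.]
t 2.35 tcp [0.168  0.4974 0.1982] F [-0.5683  0.5546 -0.0862] gap 0.08543426313242532
twist total [-1.8966  0.      0.    ] rows>= 15.172818138908152 | travel in new frame mm [ -61.7821  557.4033 -391.9668] rows>= 16.408090081265893
new tool axes x,y,z: [ 0.  0. -1.] [ 0. -1.  0.] [-1. -0. -0.]
```

```bash
T='{"twist":[0.1245,0,0],"travel":[-6,0,0],"claw":100}'; python3 -m pendant '[{"twist":[0.1245,0,0],"travel":[-6,0,0],"claw":100},{"twist":[0.1245,0,0],"travel":[-6,0,0],"claw":100},{"twist":[0.1245,0,0],"travel":[-6,0,0],"claw":100},{"twist":[0.1245,0,0],"travel":[-6,0,0],"claw":100},{"twist":[0.1245,0,0],"travel":[-6,0,0],"claw":100},{"twist":[0.1245,0,0],"travel":[-6,0,0],"claw":100},{"twist":[0.1245,0,0],"travel":[-6,0,0],"claw":100},{"twist":[0.1245,0,0],"travel":[-6,0,0],"claw":100},{"twist":[0.1245,0,0],"travel":[-6,0,0],"claw":100},{"twist":[0.1245,0,0],"travel":[-6,0,0],"claw":100}]'
python3 -m pendant '[{"twist":[0,0,0],"travel":[0,-28,20],"claw":100},{"twist":[0,0,0],"travel":[0,-28,20],"claw":100},{"twist":[0,0,0],"travel":[0,-28,20],"claw":100},{"twist":[0,0,0],"travel":[0,-28,20],"claw":100},{"twist":[0,0,0],"travel":[0,-28,20],"claw":100},{"twist":[0,0,0],"travel":[0,-28,20],"claw":100},{"twist":[0,0,0],"travel":[0,-28,20],"claw":100},{"twist":[0,0,0],"travel":[0,-28,20],"claw":100},{"twist":[0,0,0],"travel":[0,-28,20],"claw":100},{"twist":[0,0,0],"travel":[0,-28,20],"claw":100},{"twist":[0,0,0],"travel":[0,-28,20],"claw":100},{"twist":[0,0,0],"travel":[0,-28,20],"claw":100},{"twist":[0,0,0],"travel":[0,-28,20],"claw":100},{"twist":[0,0,0],"travel":[0,-28,20],"claw":100},{"twist":[0,0,0],"travel":[0,-28,20],"claw":100},{"twist":[0,0,0],"travel":[0,-28,20],"claw":100},{"twist":[0,0,0],"travel":[0,-28,20],"claw":100},{"twist":[0,0,0],"travel":[0,-28,20],"claw":100},{"twist":[0,0,0],"travel":[0,-28,20],"claw":100},{"twist":[0,0,0],"travel":[0,-28,10],"claw":100}]'
python3 - <<'E'
from go import *
p=viewer.get_image('wrist');save(p,'w1.png');print(p['origin'],p['attitude'],arm.get_obs()['tcp_pos'])
for q in ['manifold_a','slug','guard']:print(q,[(np.round(d['position'],1),round(d['conf'],2)) for d in models.spot_point(p,q)],[(np.round(d['extent']),round(d['conf'],2)) for d in models.spot_in(p,q)])
E
```

```text
time_s: 3.18
tcp_pos: [0.168, 0.4973, 0.2585]
eef_rot: [0.002, 0.707, -0.002, 0.707]
contact_force: [-0.3, 0.1, -0.3]
finger_gap: 0.0521
time_s: 4.85
tcp_pos: [0.5601, -0.0643, 0.2578]
eef_rot: [0.0, 0.707, -0.0, 0.708]
contact_force: [0.6, -0.0, -0.0]
finger_gap: 0.052
[0.5601 0.0159 0.4335] [0.9873 0.0002 0.001  0.1588] [ 0.5613 -0.0693  0.2574]
manifold_a [(array([269.5, 228.5]), 0.73), (array([371.7, 220.3]), 0.61)] [(array([259., 227., 285., 278.]), 0.7), (array([189., 268., 456., 396.]), 0.62)]
slug [(array([320.2, 254.5]), 0.68), (array([317.9, 224.8]), 0.59)] [(array([304., 228., 329., 271.]), 0.79)]
guard [(array([319.9, 255.1]), 0.25)] [(array([190., 268., 456., 397.]), 0.74)]
```

View pics/w1.png

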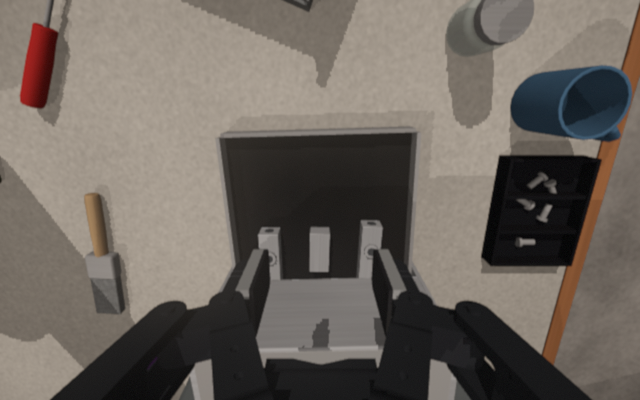

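The wrist view shows the front ends at about (270,228) for the left bar and (371,221) for the right one, with the slug between them at (319,228).

```bash
python3 - <<'E'
from go import *
p=viewer.get_image('wrist')
T=viewer.get_image('top');S=viewer.get_image('scene')
for n,u,z in[('L floor mid',(269.5,228),.012),('L top edge L',(259,237),.038),('L top edge R',(281,237),.038),('L port',(271,258),.044),('R floor',(371.5,221),.012),('R topL',(360,231),.038),('R topR',(382,231),.038),('R port',(371,252),.044),('slug floor',(319.5,227),.012),('tray corner L',(222,135),.03),('tray corner R',(415,129),.03),('guardedge L',(262,280),.062),('guardedge R',(370,280),.062)]:print(n,atz(p,u,z))
for q in ['manifold_a']:
  for P in (p,T,S):print(P['shot'],[(np.round(d['position'],1),round(d['conf'],2),atz(P,d['position'],.012)) for d in models.spot_point(P,q)])
E
python3 go.py 0.489 -0.128 0.10 0.01 -0.35;python3 go.py 0.489 -0.170 0.018 0.01 -0.35
```

```text
L floor mid [ 0.4831 -0.164   0.012 ]
L top edge L [ 0.4724 -0.1664  0.038 ]
L top edge R [ 0.5031 -0.1664  0.038 ]
L port [ 0.4886 -0.196   0.044 ]
R floor [ 0.6328 -0.1526  0.012 ]
R topL [ 0.613  -0.1571  0.038 ]
R topR [ 0.6435 -0.157   0.038 ]
R port [ 0.6289 -0.1863  0.044 ]
slug floor [ 0.5568 -0.1623  0.012 ]
tray corner L [ 0.4318 -0.0272  0.03  ]
tray corner R [ 0.6782 -0.0191  0.03  ]
guardedge L [ 0.4778 -0.2201  0.062 ]
guardedge R [ 0.6265 -0.2198  0.062 ]
7 [(array([271.8, 227.7]), 0.93, array([ 0.4865, -0.1635,  0.012 ])), (array([371. , 219.9]), 0.85, array([ 0.632 , -0.1509,  0.012 ]))]
8 [(array([465., 306.]), 0.98, array([ 0.3275, -0.4008,  0.012 ])), (array([360.7, 239.1]), 0.71, array([ 0.4916, -0.1628,  0.012 ])), (array([351.5, 182.5]), 0.54, array([ 0.6294, -0.146 ,  0.012 ]))]
9 [(array([279. , 185.7]), 0.69, array([ 0.6354, -0.153 ,  0.012 ])), (array([324.3, 177.2]), 0.51, array([ 0.4949, -0.1641,  0.012 ]))]
t 5.5 tcp [ 0.5579 -0.062   0.2584] F [0.0756 0.0695 0.5232] gap 0.05213058647171087
twist total [-0.0089 -0.0013 -0.35  ] rows>= 2.800811707714938 | travel in new frame mm [171.2399  -7.024  -69.5241] rows>= 4.435222152518217
new tool axes x,y,z: [ 0.0034 -0.3429 -0.9394] [-0.0094  0.9393 -0.3429] [ 1.    0.01 -0.  ]
t 5.5 tcp [ 0.5579 -0.062   0.2584] F [0.0756 0.0695 0.5232] gap 0.05213058647171087
twist total [-0.0089 -0.0013 -0.35  ] rows>= 2.800811707714938 | travel in new frame mm [262.6695 -18.3581 -69.9441] rows>= 6.533372539731472
new tool axes x,y,z: [ 0.0034 -0.3429 -0.9394] [-0.0094  0.9393 -0.3429] [ 1.    0.01 -0.  ]
```

```bash
python3 -m pendant '[{"twist":[0,0,-0.1167],"travel":[0,0,0],"claw":100},{"twist":[0,0,-0.1167],"travel":[0,0,0],"claw":100},{"twist":[0,0,-0.1166],"travel":[0,0,0],"claw":100},{"twist":[0,0,0],"travel":[0,0,0],"claw":100}]'; python3 go.py 0.488 -0.180 0.015 0.0 -0.35
```

```text
time_s: 5.83
tcp_pos: [0.5576, -0.0584, 0.2566]
eef_rot: [-0.126, 0.697, -0.121, 0.696]
contact_force: [0.6, 0.4, -0.9]
finger_gap: 0.0517
t 5.8333 tcp [ 0.5576 -0.0584  0.2566] F [ 0.57    0.4205 -0.8917] gap 0.051743882389325736
twist total [ 0.007  -0.0004  0.0016] rows>= 0.057514998623390615 | travel in new frame mm [268.6501 -31.3493 -69.5908] rows>= 6.697415054575589
new tool axes x,y,z: [ 0.     -0.3429 -0.9394] [ 0.      0.9394 -0.3429] [1. 0. 0.]
```

```bash
python3 -m pendant '[{"twist":[0,0,0],"travel":[10,-6,-14],"claw":100},{"twist":[0,0,0],"travel":[20,-6,-14],"claw":100},{"twist":[0,0,0],"travel":[30,-6,-14],"claw":100},{"twist":[0,0,0],"travel":[30,-6,-14],"claw":100},{"twist":[0,0,0],"travel":[30,-7,-14],"claw":100},{"twist":[0,0,0],"travel":[30,0,0],"claw":100},{"twist":[0,0,0],"travel":[25,0,0],"claw":100},{"twist":[0,0,0],"travel":[14,0,0],"claw":100},{"twist":[0.007,0,0],"travel":[0,0,0],"claw":100},{"twist":[0,0,0],"travel":[0,0,0],"claw":100}]'; python3 go.py 0.488 -0.180 0.015 0.0 -0.35; python3 - <<'E'
from go import *
p=viewer.get_image('wrist');cv2.imwrite('pics/w2.png',p['img'][100:400,120:520,::-1])
print([(np.round(d['position'],1),round(d['conf'],2),atz(p,d['position'],.012)) for d in models.spot_point(p,'manifold_a')])
E
```

```text
time_s: 6.67
tcp_pos: [0.4873, -0.1568, 0.0911]
eef_rot: [-0.12, 0.696, -0.126, 0.696]
contact_force: [0.2, -0.4, -0.5]
finger_gap: 0.052
t 6.6667 tcp [ 0.4873 -0.1568  0.0911] F [ 0.1956 -0.392  -0.4694] gap 0.052043674858532396
twist total [-0.0077 -0.0016 -0.0007] rows>= 0.06321731527375185 | travel in new frame mm [79.4079  4.2813  0.6597] rows>= 1.9070967987339094
new tool axes x,y,z: [ 0.     -0.3429 -0.9394] [ 0.      0.9394 -0.3429] [1. 0. 0.]
[(array([497.1, 161.1]), 0.89, array([ 0.6308, -0.1533,  0.012 ])), (array([318. , 173.7]), 0.72, array([ 0.4858, -0.1642,  0.012 ]))]
```

View pics/w2.png

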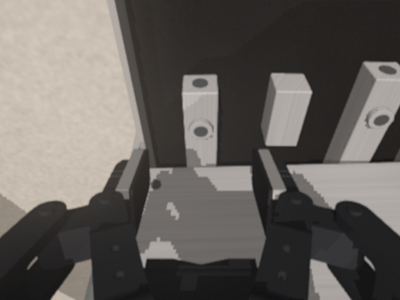

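The bar is centred between the fingers at column 320. I'll descend, grip, then pull.

```bash
python3 -m pendant '[{"twist":[0,0,0],"travel":[20,2,0],"claw":100},{"twist":[0,0,0],"travel":[20,2,0],"claw":100},{"twist":[0,0,0],"travel":[20,0,0],"claw":100},{"twist":[0,0,0],"travel":[12,0,0],"claw":100},{"twist":[0,0,0],"travel":[7,0,0],"claw":100},{"twist":[0,0,0],"travel":[0,0,0],"claw":255},{"twist":[0,0,0],"travel":[0,0,0],"claw":255},{"twist":[0,0,0],"travel":[0,0,0],"claw":255},{"twist":[0,0,0],"travel":[0,0,0],"claw":255},{"twist":[0,0,0],"travel":[0,0,0],"claw":255},{"twist":[0,0,0],"travel":[0,0,0],"claw":255},{"twist":[0,0,0],"travel":[0,0,0],"claw":255}]'
```

```text
time_s: 7.77
tcp_pos: [0.4883, -0.1798, 0.0161]
eef_rot: [-0.121, 0.696, -0.126, 0.697]
contact_force: [0.9, -0.0, -0.7]
finger_gap: -0.0004
```

```bash
python3 - <<'E'
from go import *
print(arm.get_obs())
p=viewer.get_image('wrist');T=viewer.get_image('top');S=viewer.get_image('scene')
c=lambda im,a,b,c_,d:cv2.resize(im[a:b,c_:d,::-1],(400,300),interpolation=cv2.INTER_CUBIC)
cv2.imwrite('pics/c3.png',np.vstack([np.hstack([p['img'][100:400,120:520,::-1],c(T['img'],140,275,320,500)]),np.hstack([c(S['img'],110,230,230,390),c(p['img'],150,300,220,420)])]))
E
```

```text
{'time_s': 7.7667, 'qpos': array([-0.1194,  0.3795, -0.5616,  0.5856, -0.3474,  1.4506]), 'dq': array([-0.0006,  0.0051, -0.0048,  0.0005,  0.0023, -0.0006]), 'effort': array([  0.0206, -40.775 ,  18.9578,  -0.3897,  -1.2869,   0.0002]), 'tcp_pos': array([ 0.4883, -0.1798,  0.0161]), 'eef_rot': array([-0.1207,  0.6956, -0.1255,  0.697 ]), 'contact_force': array([ 0.8559, -0.0277, -0.6904]), 'moment': array([0.2853, 0.0338, 0.0453]), 'finger_gap': -0.0003672463437164165}
```

View pics/c3.png

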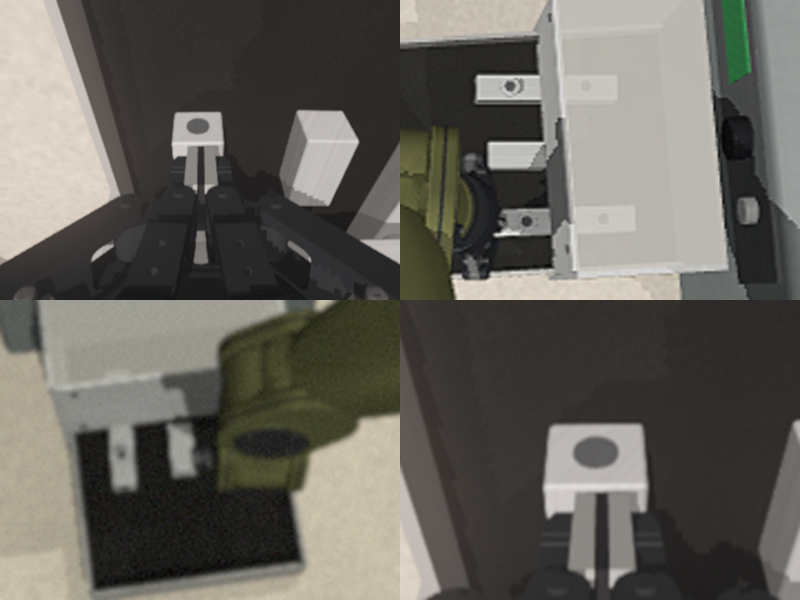

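```bash
python3 - <<'E'
from go import *
p=viewer.get_image('wrist');o=arm.get_obs();t=o['tcp_pos'];M=R.from_quat(o['eef_rot']).as_matrix()
print(p['origin'],p['attitude'])
off=np.array([120,100])
print('tcp',proj(p,t)-off,'grasp',proj(p,t-.019*M[:,0])-off)
for y in(-.164,-.18):
  for z in(.012,.038):
    print(y,z,[proj(p,[x,y,z])-off for x in(.474,.502)])
print('slug',[proj(p,[x,-.1623,z])-off for x in(.543,.571) for z in (.012,.038)])
E
```

```text
[ 0.4888 -0.0442  0.1533] [ 0.9446 -0.0032  0.0006  0.3283]
tcp [199.8117 134.2951] grasp [199.7832 148.4874]
-0.164 0.012 [array([176.0094, 110.9214]), array([223.0281, 110.6191])]
-0.164 0.038 [array([173.1453, 142.6874]), array([225.9856, 142.3525])]
-0.18 0.012 [array([177.3961, 130.3749]), array([222.0231, 130.0905])]
-0.18 0.038 [array([174.8566, 162.6081]), array([224.6951, 162.2951])]
slug [array([292.4075, 107.9812]), array([304.0328, 139.5973]), array([339.7271, 107.6767]), array([357.2535, 139.2597])]
```

```bash
python3 - <<'E'
from go import *
p=viewer.get_image('wrist');o=arm.get_obs();t=o['tcp_pos'];M=R.from_quat(o['eef_rot']).as_matrix()
off=np.array([120,100])
for s in(0,.006,.013,.019,.025,.03):
  print(s,'z',(t-s*M[:,0])[2],'open26',(proj(p,t-s*M[:,0]+.026*M[:,2])-off),(proj(p,t-s*M[:,0]-.026*M[:,2])-off),'front edge +11y',(proj(p,t-s*M[:,0]+.011*M[:,1]+.026*M[:,2])-off),'shut c/front/back',[(proj(p,t-s*M[:,0]+k*M[:,1])-off)[1] for k in(0,.011,-.011)])
E
```

```text
0 z 0.015692900835184695 open26 [241.8504 134.3221] [157.6708 134.3188] front edge +11y [242.6178 117.7324] shut c/front/back [np.float64(134.32043195989735), np.float64(117.72770288603326), np.float64(150.32774767302695)]
0.006 z 0.021329124190288734 open26 [243.1277 138.5061] [156.3743 138.5042] front edge +11y [243.943  121.4786] shut c/front/back [np.float64(138.50519743582558), np.float64(121.47449925554358), np.float64(154.91699296210663)]
0.013 z 0.027904718104576783 open26 [244.7201 143.7228] [154.7578 143.7228] front edge +11y [245.5974 126.1553] shut c/front/back [np.float64(143.72280533096458), np.float64(126.15191829809626), np.float64(160.63198486887114)]
0.019 z 0.033540941459680826 open26 [246.1819 148.5114] [153.274  148.5132] front edge +11y [247.118 130.454] shut c/front/back [np.float64(148.5123173851828), np.float64(130.45131425881817), np.float64(165.87131760454707)]
0.025 z 0.039177164814784865 open26 [247.7427 153.6241] [151.6896 153.6281] front edge +11y [248.7438 135.0497] shut c/front/back [np.float64(153.62609508223747), np.float64(135.0478825518854), np.float64(171.45824793303615)]
0.03 z 0.0438740176107049 open26 [249.1263 158.1567] [150.285  158.1627] front edge +11y [250.1869 139.1292] shut c/front/back [np.float64(158.15972699990135), np.float64(139.12825027514847), np.float64(176.40521464917856)]
```

```bash
python3 - <<'E'
import cv2,numpy as np
a=cv2.imread('pics/w1.png')[200:350,220:420]
w=cv2.imread('pics/w2.png')[100:250,100:300]
c=cv2.imread('pics/c3.png')[80:230,100:300]
cv2.imwrite('pics/d.png',np.hstack([cv2.resize(x,(400,300),interpolation=cv2.INTER_NEAREST) for x in(w,c)]))
E
```

```text
(no output)
```

View pics/d.png

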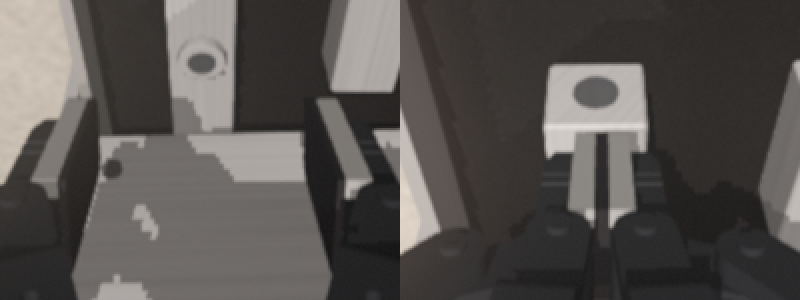

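The fingers shut on nothing. The close-up puts the true fingertips roughly 35 mm behind the reported TCP, above the bar. I'll reopen and go lower in small guarded steps.

```bash
python3 -m pendant '[{"twist":[0,0,0],"travel":[0,1,0],"claw":100},{"twist":[0,0,0],"travel":[0,1,0],"claw":100},{"twist":[0,0,0],"travel":[0,1,0],"claw":100},{"twist":[0,0,0],"travel":[0,0,0],"claw":100},{"twist":[0,0,0],"travel":[0,0,0],"claw":100},{"twist":[0,0,0],"travel":[4,0,0],"claw":100},{"twist":[0,0,0],"travel":[4,0,0],"claw":100},{"twist":[0,0,0],"travel":[0,0,0],"claw":100}]'
python3 - <<'E'
from go import *
p=viewer.get_image('wrist');T=viewer.get_image('top');save(T,'t5.png')
c=lambda im,a,b,c_,d:cv2.resize(im[a:b,c_:d,::-1],(400,300),interpolation=cv2.INTER_CUBIC)
cv2.imwrite('pics/e.png',np.hstack([c(p['img'],180,330,220,420),c(T['img'],185,275,310,430)]))
E
```

```text
time_s: 8.68
tcp_pos: [0.4874, -0.18, 0.0063]
eef_rot: [-0.121, 0.696, -0.126, 0.696]
contact_force: [-0.6, 0.3, -0.3]
finger_gap: 0.0517
```

View pics/e.png

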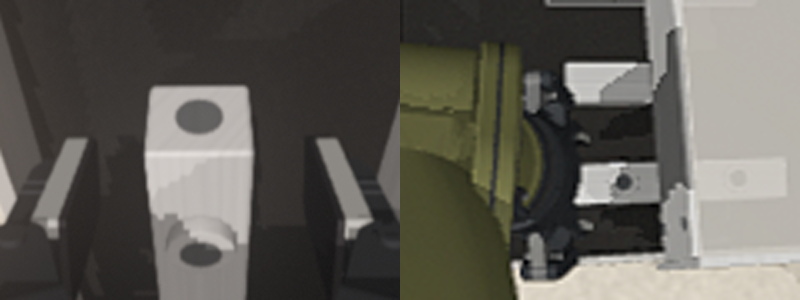

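```bash
python3 -m pendant '[{"twist":[0,0,0],"travel":[4,0,0],"claw":100},{"twist":[0,0,0],"travel":[4,0,0],"claw":100},{"twist":[0,0,0],"travel":[4,0,0],"claw":100},{"twist":[0,0,0],"travel":[0,0,0],"claw":100}]'
python3 -m pendant '[{"twist":[0,0,0],"travel":[3,0,0],"claw":100},{"twist":[0,0,0],"travel":[3,0,0],"claw":100},{"twist":[0,0,0],"travel":[0,0,0],"claw":255},{"twist":[0,0,0],"travel":[0,0,0],"claw":255},{"twist":[0,0,0],"travel":[0,0,0],"claw":255},{"twist":[0,0,0],"travel":[0,0,0],"claw":255}]'
```

```text
time_s: 9.12
tcp_pos: [0.4873, -0.1841, -0.005]
eef_rot: [-0.121, 0.696, -0.125, 0.696]
contact_force: [-0.6, 0.1, -0.0]
finger_gap: 0.052
time_s: 9.62
tcp_pos: [0.4879, -0.1859, -0.0096]
eef_rot: [-0.121, 0.696, -0.125, 0.697]
contact_force: [-1.6, 0.5, 1.4]
finger_gap: 0.0264
```

Gripped, with a gap of 26 mm. Now I pull it straight out along the tray.

```bash
python3 -m pendant '[{"twist":[0,0,0],"travel":[-2,5,0],"claw":255},{"twist":[0,0,0],"travel":[-2.7,7.5,0],"claw":255},{"twist":[0,0,0],"travel":[-2.7,7.5,0],"claw":255},{"twist":[0,0,0],"travel":[-2.7,7.5,0],"claw":255}]'
python3 -m pendant '[{"twist":[0,0,0],"travel":[-2.7,7.5,0],"claw":255},{"twist":[0,0,0],"travel":[-2.7,7.5,0],"claw":255},{"twist":[0,0,0],"travel":[-2.7,7.5,0],"claw":255},{"twist":[0,0,0],"travel":[-2.7,7.5,0],"claw":255},{"twist":[0,0,0],"travel":[-2.7,7.5,0],"claw":255},{"twist":[0,0,0],"travel":[-2.7,7.5,0],"claw":255},{"twist":[0,0,0],"travel":[-2.7,7.5,0],"claw":255},{"twist":[0,0,0],"travel":[-2.7,7.5,0],"claw":255},{"twist":[0,0,0],"travel":[-2.7,7.5,0],"claw":255},{"twist":[0,0,0],"travel":[-2.7,7.5,0],"claw":255},{"twist":[0,0,0],"travel":[-2.7,7.5,0],"claw":255},{"twist":[0,0,0],"travel":[0,0,0],"claw":255}]'
```

```text
time_s: 9.95
tcp_pos: [0.4882, -0.1562, -0.0096]
eef_rot: [-0.121, 0.696, -0.126, 0.697]
contact_force: [1.2, -3.4, -2.2]
finger_gap: 0.0263
time_s: 10.95
tcp_pos: [0.4891, -0.0676, -0.0097]
eef_rot: [-0.121, 0.696, -0.125, 0.697]
contact_force: [-2.2, -0.3, 6.5]
finger_gap: 0.0264
```

```bash
python3 -m pendant '[{"twist":[0,0,0],"travel":[0,0,0],"claw":100},{"twist":[0,0,0],"travel":[0,0,0],"claw":100},{"twist":[0,0,0],"travel":[0,0,0],"claw":100},{"twist":[0,0,0],"travel":[0,0,0],"claw":100},{"twist":[0,0,0],"travel":[-20,0,0],"claw":100},{"twist":[0,0,0],"travel":[-30,0,0],"claw":100},{"twist":[0,0,0],"travel":[-30,0,0],"claw":100},{"twist":[0,0,0.1166],"travel":[0,0,0],"claw":100},{"twist":[0,0,0.1167],"travel":[0,0,0],"claw":100},{"twist":[0,0,0.1167],"travel":[0,0,0],"claw":100},{"twist":[0,0,0],"travel":[0,0,0],"claw":100}]'
python3 - <<'E'
from go import *
p=viewer.get_image('wrist');T=viewer.get_image('top');S=viewer.get_image('scene');
for P in(p,T,S):
  for q in('manifold_a','manifold_a_mid'):print(q,[(np.round(d['position'],1),round(d['conf'],2),atz(P,d['position'],.012)) for d in models.spot_point(P,q)])
c=lambda im,a,b,c_,d:cv2.resize(im[a:b,c_:d,::-1],(400,300),interpolation=cv2.INTER_CUBIC)
cv2.imwrite('pics/f.png',np.hstack([c(p['img'],100,400,120,520),c(T['img'],135,285,310,510)]))
E
python3 go.py 0.489 -0.121 0.02 0 0
```

```text
time_s: 11.87
tcp_pos: [0.4898, -0.0453, 0.0662]
eef_rot: [0.005, 0.705, -0.004, 0.709]
contact_force: [0.2, -1.3, -0.3]
finger_gap: 0.0518
manifold_a [(array([315.6, 208.2]), 0.81, array([ 0.4867, -0.0475,  0.012 ]))]
manifold_a_mid [(array([465.3, 383. ]), 0.75, array([ 0.6286, -0.2294,  0.012 ]))]
manifold_a [(array([350.9, 185.1]), 0.67, array([ 0.6231, -0.1443,  0.012 ])), (array([460.3, 303.5]), 0.67, array([ 0.3335, -0.3902,  0.012 ]))]
manifold_a_mid [(array([383.9, 181. ]), 0.83, array([ 0.6307, -0.2246,  0.012 ])), (array([482. , 333.3]), 0.61, array([ 0.2638, -0.4361,  0.012 ]))]
manifold_a [(array([330.4, 213.5]), 0.61, array([ 0.4908, -0.0467,  0.012 ])), (array([367.2, 102.2]), 0.61, array([ 0.3264, -0.4041,  0.012 ])), (array([280.5, 187.8]), 0.47, array([ 0.6315, -0.1456,  0.012 ]))]
manifold_a_mid [(array([280.3, 161.4]), 0.75, array([ 0.6239, -0.2322,  0.012 ])), (array([384.1,  92.2]), 0.58, array([ 0.2666, -0.4336,  0.012 ])), (array([297.7, 161.7]), 0.29, array([ 0.5705, -0.2248,  0.012 ]))]
t 12.3167 tcp [ 0.4887 -0.0405  0.0648] F [ 0.9973 -0.283   0.7175] gap 0.052143901022052304
twist total [-0.0045  0.0018  0.0001] rows>= 0.03894532310694744 | travel in new frame mm [ 44.8013 -80.4927   0.318 ] rows>= 2.209143372272356
new tool axes x,y,z: [ 0.  0. -1.] [0. 1. 0.] [1. 0. 0.]
```

View pics/f.png

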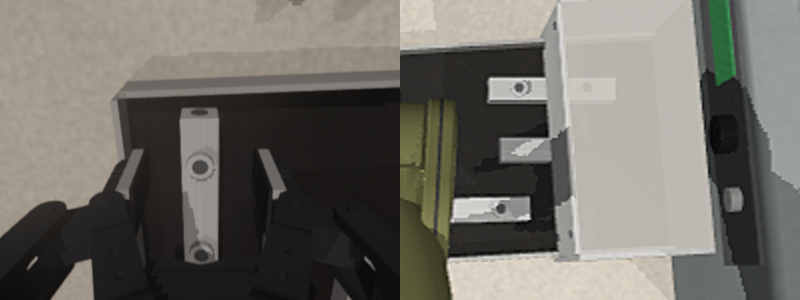

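```bash
python3 -m pendant '[{"twist":[0,0,0],"travel":[0,-20,0],"claw":100},{"twist":[0,0,0],"travel":[0,-20,0],"claw":100},{"twist":[0,0,0],"travel":[0,-20,0],"claw":100},{"twist":[0,0,0],"travel":[0,-20,0],"claw":100},{"twist":[0,0,0],"travel":[15,-1,0],"claw":100},{"twist":[0,0,0],"travel":[15,0,0],"claw":100},{"twist":[0,0,0],"travel":[15,0,0],"claw":100},{"twist":[0,0,0],"travel":[15,0,0],"claw":100},{"twist":[0,0,0],"travel":[8,0,0],"claw":100},{"twist":[0,0,0],"travel":[4,0,0],"claw":100},{"twist":[0,0,0],"travel":[0,0,0],"claw":100}]'
python3 -m pendant '[{"twist":[0,0,0],"travel":[3,0,0],"claw":100},{"twist":[0,0,0],"travel":[2,0,0],"claw":100},{"twist":[0,0,0],"travel":[0,0,0],"claw":100}]'
```

```text
time_s: 13.23
tcp_pos: [0.4878, -0.122, -0.0077]
eef_rot: [0.002, 0.707, -0.002, 0.707]
contact_force: [0.1, -0.1, 0.0]
finger_gap: 0.052
time_s: 13.48
tcp_pos: [0.4889, -0.1226, -0.0116]
eef_rot: [0.002, 0.706, -0.002, 0.708]
contact_force: [0.4, -0.9, -0.9]
finger_gap: 0.0517
```

```bash
python3 -m pendant '[{"twist":[0,0,0],"travel":[2,0,0],"claw":100},{"twist":[0,0,0],"travel":[0,0,0],"claw":255},{"twist":[0,0,0],"travel":[0,0,0],"claw":255},{"twist":[0,0,0],"travel":[0,0,0],"claw":255},{"twist":[0,0,0],"travel":[0,0,0],"claw":255},{"twist":[0,0,0],"travel":[0,0,0],"claw":255},{"twist":[0,0,0],"travel":[-3,0,0],"claw":255},{"twist":[0,0,0],"travel":[-5,0,0],"claw":255},{"twist":[0,0,0],"travel":[0,0,0],"claw":255}]'
python3 -m pendant '[{"twist":[0,0,0],"travel":[-5,2,0],"claw":255},{"twist":[0,0,0],"travel":[-10,5,0],"claw":255},{"twist":[0,0,0],"travel":[-15,5,0],"claw":255},{"twist":[0,0,0],"travel":[-20,5,0],"claw":255},{"twist":[0,0,0],"travel":[-20,10,0],"claw":255},{"twist":[0,0,0],"travel":[-20,15,0],"claw":255},{"twist":[0,0,0],"travel":[-15,20,0],"claw":255},{"twist":[0,0,0],"travel":[-10,20,0],"claw":255},{"twist":[0,0,0],"travel":[0,20,0],"claw":255},{"twist":[0,0,0],"travel":[0,20,0],"claw":255}]'
python3 go.py 0.444 0.266 0.10 -0.371 0
```

```text
time_s: 14.23
tcp_pos: [0.4876, -0.1224, -0.006]
eef_rot: [0.002, 0.707, -0.002, 0.707]
contact_force: [-0.3, -0.1, -7.3]
finger_gap: 0.0269
time_s: 15.07
tcp_pos: [0.4894, 0.0007, 0.1107]
eef_rot: [0.002, 0.705, -0.002, 0.709]
contact_force: [0.5, 0.2, -7.1]
finger_gap: 0.0265
t 15.0667 tcp [0.4894 0.0007 0.1107] F [ 0.4501  0.2385 -7.1   ] gap 0.026549626407478943
twist total [ 0.3644  0.0045 -0.0012] rows>= 2.915499041242381 | travel in new frame mm [  10.7274  230.7639 -138.4662] rows>= 6.458810895504392
new tool axes x,y,z: [ 0.  0. -1.] [0.3625 0.932  0.    ] [ 0.932  -0.3625  0.    ]
```

```bash
python3 -m pendant '[{"twist":[0.091,0,0],"travel":[0,0,0],"claw":255},{"twist":[0.091,0,0],"travel":[0,0,0],"claw":255},{"twist":[0.091,0,0],"travel":[0,0,0],"claw":255},{"twist":[0.091,0,0],"travel":[0,0,0],"claw":255},{"twist":[0,0,0],"travel":[0,12,-7],"claw":255},{"twist":[0,0,0],"travel":[0,24,-14],"claw":255},{"twist":[0,0,0],"travel":[0,27,-16],"claw":255},{"twist":[0,0,0],"travel":[0,27,-16],"claw":255},{"twist":[0,0,0],"travel":[0,27,-16],"claw":255},{"twist":[0,0,0],"travel":[0,27,-16],"claw":255},{"twist":[0,0,0],"travel":[0,27,-16],"claw":255},{"twist":[0,0,0],"travel":[0,24,-15],"claw":255},{"twist":[0,0,0],"travel":[0,20,-12],"claw":255},{"twist":[0,0,0],"travel":[0,12,-8],"claw":255},{"twist":[0,0,0],"travel":[0,4,-2],"claw":255},{"twist":[0,0,0],"travel":[0,0,0],"claw":255}]'
python3 - <<'E'
from go import *
p=viewer.get_image('wrist');T=viewer.get_image('top');S=viewer.get_image('scene')
o=arm.get_obs();print(o['tcp_pos'],R.from_quat(o['eef_rot']).as_matrix()[:,2])
for P in(p,T,S):print([(np.round(d['position'],1),round(d['conf'],2),atz(P,d['position'],0)) for d in models.spot_point(P,'tote')])
# projected model of tote
I=[]
for P in(p,S):
  im=P['img'][:,:,::-1].copy();th=1.2;A=np.array([[np.cos(th),-np.sin(th)],[np.sin(th),np.cos(th)]])
  f=lambda x,y,z:tuple(int(round(v*16)) for v in proj(P,np.r_[A@[x,y]+[.491,.248],z]))
  for a,b in[((.1,-.1025,.075),(.1,.1025,.075)),((-.1,-.1025,.045),(-.1,.1025,.045)),((-.1,-.1025,.045),(.1,-.1025,.045)),((-.1,.1025,.045),(.1,.1025,.045)),((-.095,0,.04),(.095,0,.04))]:cv2.line(im,f(*a),f(*b),(0,0,255),1,shift=4)
  I.append(im)
cv2.imwrite('pics/g.png',np.hstack([cv2.resize(I[0],(480,300)),cv2.resize(I[1][240:380,270:410],(300,300))]))
E
```

```text
time_s: 16.4
tcp_pos: [0.4434, 0.2659, 0.1093]
eef_rot: [0.13, 0.694, -0.129, 0.696]
contact_force: [-0.2, 0.3, -5.9]
finger_gap: 0.0267
[0.4437 0.2637 0.109 ] [ 0.9319 -0.3628  0.0022]
[(array([374.2, 189.1]), 0.72, array([0.4911, 0.2448, 0.    ]))]
[(array([190.5, 242.2]), 0.82, array([0.4971, 0.2481, 0.    ]))]
[(array([346.1, 312. ]), 0.79, array([0.4823, 0.2447, 0.    ]))]
```

View pics/g.png

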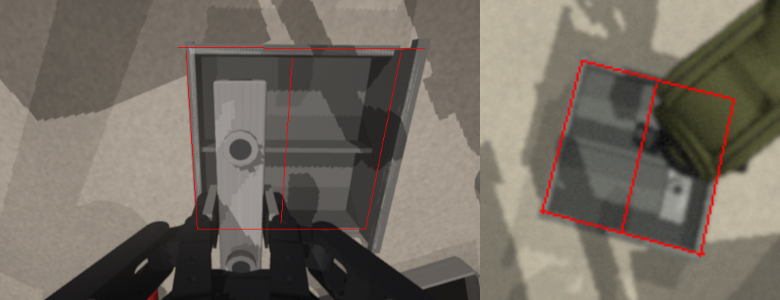

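The overlay is off by a quarter turn. The divider in the wrist view runs left to right at row 150 and the tall wall is on the right, towards world +x. So tote +x is about (0.93, -0.36), and I'll refit before rotating the bar.

```bash
python3 - <<'E'
from go import *
p=viewer.get_image('wrist');S=viewer.get_image('scene');T=viewer.get_image('top')
print(arm.get_obs()['qpos'])
I=[]
for P in(p,T,S):
  im=P['img'][:,:,::-1].copy();th=-.371;A=np.array([[np.cos(th),-np.sin(th)],[np.sin(th),np.cos(th)]])
  f=lambda x,y,z:tuple(int(round(v*16)) for v in proj(P,np.r_[A@[x,y]+[.491,.247],z]))
  for a,b in[((.1,-.1025,.075),(.1,.1025,.075)),((-.1,-.1025,.045),(-.1,.1025,.045)),((-.1,-.1025,.045),(.1,-.1025,.045)),((-.1,.1025,.045),(.1,.1025,.045)),((-.095,0,.04),(.095,0,.04)),((.1,.1025,.045),(.1,.1025,.075)),((.1,-.1025,.045),(.1,-.1025,.075))]:cv2.line(im,f(*a),f(*b),(0,0,255),1,shift=4)
  I.append(im)
r=lambda i:cv2.resize(i,(300,300),interpolation=cv2.INTER_CUBIC)
cv2.imwrite('pics/h.png',np.vstack([np.hstack([cv2.resize(I[0][20:280,200:600],(460,300)),r(I[1][175:310,115:250])]),np.hstack([r(I[2][240:380,270:410]),r(T['img'][175:310,115:250,::-1]),np.zeros((300,160,3),np.uint8)])]))
E
for y in 1.2 -1.942; do python3 go.py 0.509 0.294 0.10 $y 0; done
```

```text
[ 0.5373  0.2999 -0.3254  0.9436 -0.0013  2.4798]
t 16.85 tcp [0.4442 0.2641 0.109 ] F [-0.0609  0.0947 -5.6306] gap 0.026984440704368
twist total [-1.5717  0.0022  0.0012] rows>= 12.573295657704751 | travel in new frame mm [  8.9627 -49.5806  51.3867] rows>= 1.7258118115422978
new tool axes x,y,z: [ 0.  0. -1.] [-0.932   0.3624  0.    ] [0.3624 0.932  0.    ]
t 16.85 tcp [0.4442 0.2641 0.109 ] F [-0.0609  0.0947 -5.6306] gap 0.026984440704368
twist total [ 1.5703  0.0012 -0.0022] rows>= 12.562725464665734 | travel in new frame mm [  8.9627  49.5597 -51.4069] rows>= 1.7258118115422978
new tool axes x,y,z: [ 0.  0. -1.] [ 0.9319 -0.3627  0.    ] [-0.3627 -0.9319 -0.    ]
```

View pics/h.png

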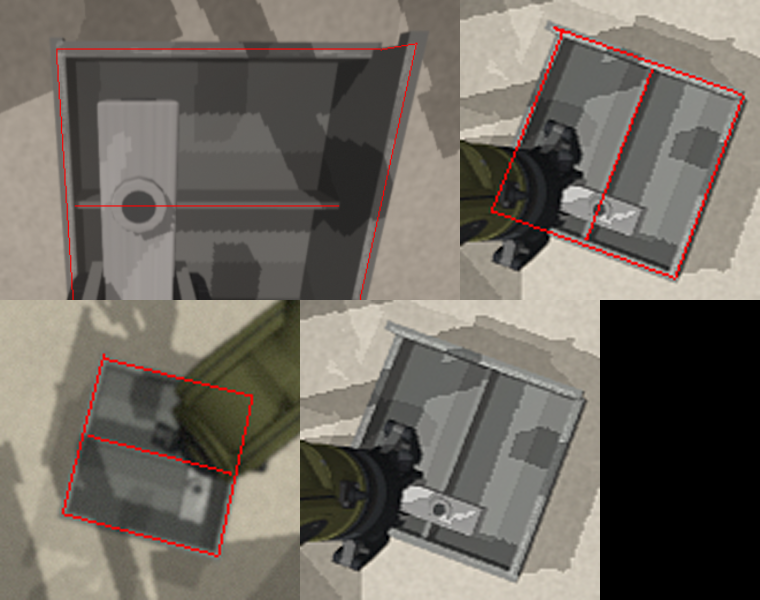

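```bash
python3 -m pendant '[{"twist":[-0.1209,0,0],"travel":[0,0,0],"claw":255},{"twist":[-0.1209,0,0],"travel":[0,0,0],"claw":255},{"twist":[-0.1209,0,0],"travel":[0,0,0],"claw":255},{"twist":[-0.1209,0,0],"travel":[0,0,0],"claw":255},{"twist":[-0.1209,0,0],"travel":[0,0,0],"claw":255},{"twist":[-0.1209,0,0],"travel":[0,0,0],"claw":255},{"twist":[-0.1209,0,0],"travel":[0,0,0],"claw":255},{"twist":[-0.1209,0,0],"travel":[0,0,0],"claw":255},{"twist":[-0.1209,0,0],"travel":[0,0,0],"claw":255},{"twist":[-0.1209,0,0],"travel":[0,0,0],"claw":255},{"twist":[-0.1209,0,0],"travel":[0,0,0],"claw":255},{"twist":[-0.1209,0,0],"travel":[0,0,0],"claw":255},{"twist":[-0.1209,0,0],"travel":[0,0,0],"claw":255},{"twist":[0,0,0],"travel":[0,-10,10],"claw":255},{"twist":[0,0,0],"travel":[0,-15,15],"claw":255},{"twist":[0,0,0],"travel":[0,-15,16],"claw":255},{"twist":[0,0,0],"travel":[0,-10,10],"claw":255},{"twist":[0,0,0],"travel":[0,0,0],"claw":255},{"twist":[0,0,0],"travel":[0,0,0],"claw":255}]'; python3 go.py 0.509 0.294 -0.01 1.2 0
```

```text
time_s: 18.43
tcp_pos: [0.5098, 0.2942, 0.1088]
eef_rot: [-0.4, 0.583, 0.399, 0.584]
contact_force: [-1.0, -0.4, -6.8]
finger_gap: 0.0266
t 18.4333 tcp [0.5098 0.2942 0.1088] F [-0.9712 -0.4053 -6.8159] gap 0.02658762003112981
twist total [0.0005 0.0007 0.0021] rows>= 0.01796452085007172 | travel in new frame mm [118.7776   0.6749  -0.4489] rows>= 2.8484493947253933
new tool axes x,y,z: [ 0.  0. -1.] [-0.932   0.3624  0.    ] [0.3624 0.932  0.    ]
```

```bash
python3 -m pendant '[{"twist":[0,0,0],"travel":[10,0,0],"claw":255},{"twist":[0,0,0],"travel":[20,0,0],"claw":255},{"twist":[0,0,0],"travel":[20,0,0],"claw":255},{"twist":[0,0,0],"travel":[20,0,0],"claw":255},{"twist":[0,0,0],"travel":[20,0,0],"claw":255},{"twist":[0,0,0],"travel":[15,0,0],"claw":255},{"twist":[0,0,0],"travel":[8,0,0],"claw":255},{"twist":[0,0,0],"travel":[4,0,0],"claw":255},{"twist":[0,0,0],"travel":[0,0,0],"claw":255}]'
python3 -m pendant '[{"twist":[0,0,0],"travel":[3,0,0],"claw":255},{"twist":[0,0,0],"travel":[3,0,0],"claw":255},{"twist":[0,0,0],"travel":[3,0,0],"claw":255},{"twist":[0,0,0],"travel":[0,0,0],"claw":255}]'
```

```text
time_s: 19.18
tcp_pos: [0.5082, 0.2935, -0.0088]
eef_rot: [-0.4, 0.583, 0.399, 0.583]
contact_force: [0.7, -0.2, -7.1]
finger_gap: 0.0268
time_s: 19.52
tcp_pos: [0.5094, 0.2942, -0.0169]
eef_rot: [-0.4, 0.583, 0.399, 0.584]
contact_force: [-0.5, -0.7, -6.2]
finger_gap: 0.0266
```

```bash
python3 -m pendant '[{"twist":[0,0,0],"travel":[1.5,0,0],"claw":255},{"twist":[0,0,0],"travel":[1,0,0],"claw":255},{"twist":[0,0,0],"travel":[0,0,0],"claw":255}]'
python3 -m pendant '[{"twist":[0,0,0],"travel":[0.6,0,0],"claw":255},{"twist":[0,0,0],"travel":[0,0,0],"claw":255}]'
```

```text
time_s: 19.77
tcp_pos: [0.5096, 0.2943, -0.0193]
eef_rot: [-0.4, 0.583, 0.399, 0.584]
contact_force: [0.6, 0.5, -5.3]
finger_gap: 0.0267
time_s: 19.93
tcp_pos: [0.5096, 0.2943, -0.0194]
eef_rot: [-0.4, 0.582, 0.399, 0.584]
contact_force: [-0.4, -0.8, -1.0]
finger_gap: 0.0269
```

It is on the floor. Now I slide it towards the tall wall (tool -y).

```bash
python3 -m pendant '[{"twist":[0,0,0],"travel":[0,-3,0],"claw":255},{"twist":[0,0,0],"travel":[0,-3,0],"claw":255},{"twist":[0,0,0],"travel":[0,-3,0],"claw":255},{"twist":[0,0,0],"travel":[0,-3,0],"claw":255},{"twist":[0,0,0],"travel":[0,0,0],"claw":255}]'
python3 -m pendant '[{"twist":[0,0,0],"travel":[0,-1.5,0],"claw":255},{"twist":[0,0,0],"travel":[0,-1.5,0],"claw":255},{"twist":[0,0,0],"travel":[0,0,0],"claw":255}]'
python3 go.py 0.509 0.294 -0.01 1.2 0
```

```text
time_s: 20.35
tcp_pos: [0.5208, 0.2903, -0.0194]
eef_rot: [-0.4, 0.582, 0.4, 0.584]
contact_force: [-3.4, 1.0, 1.1]
finger_gap: 0.0267
time_s: 20.6
tcp_pos: [0.5228, 0.2895, -0.0194]
eef_rot: [-0.4, 0.583, 0.4, 0.584]
contact_force: [-4.9, 1.8, 1.8]
finger_gap: 0.0266
t 20.6 tcp [ 0.5228  0.2895 -0.0194] F [-4.9066  1.7895  1.7821] gap 0.02660373560269941
twist total [0.0016 0.002  0.0006] rows>= 0.02094666211600479 | travel in new frame mm [-9.4375 14.4856 -0.8028] rows>= 0.41504335717117496
new tool axes x,y,z: [ 0.  0. -1.] [-0.932   0.3624  0.    ] [0.3624 0.932  0.    ]
```

```bash
for i in 1; do python3 -m pendant '[{"twist":[0,0,0],"travel":[0,-1.5,0],"claw":255},{"twist":[0,0,0],"travel":[0,-1.5,0],"claw":255},{"twist":[0,0,0],"travel":[0,0,0],"claw":255}]'; done
python3 -m pendant '[{"twist":[0,0,0],"travel":[0,-1.5,0],"claw":255},{"twist":[0,0,0],"travel":[0,-1.5,0],"claw":255},{"twist":[0,0,0],"travel":[0,0,0],"claw":255}]'
```

```text
time_s: 20.85
tcp_pos: [0.5255, 0.2884, -0.0194]
eef_rot: [-0.4, 0.583, 0.4, 0.584]
contact_force: [-5.8, 1.9, 2.5]
finger_gap: 0.0265
time_s: 21.1
tcp_pos: [0.5283, 0.2873, -0.0195]
eef_rot: [-0.4, 0.583, 0.4, 0.584]
contact_force: [-4.7, 2.3, 2.7]
finger_gap: 0.0263
```

```bash
python3 -m pendant '[{"twist":[0,0,0],"travel":[0,-1.5,0],"claw":255},{"twist":[0,0,0],"travel":[0,-1,0],"claw":255},{"twist":[0,0,0],"travel":[0,0,0],"claw":255}]'
python3 -m pendant '[{"twist":[0,0,0],"travel":[0,-1.5,0],"claw":255},{"twist":[0,0,0],"travel":[0,-1,0],"claw":255},{"twist":[0,0,0],"travel":[0,0,0],"claw":255}]'
```

```text
time_s: 21.35
tcp_pos: [0.5293, 0.2869, -0.0194]
eef_rot: [-0.399, 0.583, 0.401, 0.583]
contact_force: [-7.1, 3.0, 4.0]
finger_gap: 0.0269
time_s: 21.6
tcp_pos: [0.5292, 0.2869, -0.0194]
eef_rot: [-0.398, 0.584, 0.403, 0.582]
contact_force: [-12.5, 6.1, 7.3]
finger_gap: 0.0268
```

Wall contact: the tool stopped and the force rose to 14 N. I ease off, release and lift.

```bash
python3 -m pendant '[{"twist":[0,0,0],"travel":[0,3,0],"claw":255},{"twist":[0,0,0],"travel":[0,0,0],"claw":120},{"twist":[0,0,0],"travel":[0,0,0],"claw":120},{"twist":[0,0,0],"travel":[0,0,0],"claw":120},{"twist":[0,0,0],"travel":[-5,0,0],"claw":120},{"twist":[0,0,0],"travel":[-20,0,0],"claw":120},{"twist":[0,0,0],"travel":[-30,0,0],"claw":120},{"twist":[0,0,0],"travel":[-30,0,0],"claw":120},{"twist":[0,0,0],"travel":[-40,0,0],"claw":120},{"twist":[0,0,0],"travel":[-40,0,0],"claw":100},{"twist":[0,0,0],"travel":[-35,0,0],"claw":100},{"twist":[0,0,0],"travel":[0,0,0],"claw":100}]'
python3 - <<'E'
from go import *
p=viewer.get_image('wrist');save(p,'k.png')
th=-.371;A=np.array([[np.cos(th),-np.sin(th)],[np.sin(th),np.cos(th)]])
for P in(p,viewer.get_image('top'),viewer.get_image('scene')):
  for q in('manifold_a_mid','manifold_a'):print(q,[(round(d['conf'],2),(A.T@(atz(P,d['position'],.006)[:2]-[.491,.247]))) for d in models.spot_point(P,q)])
E
python3 go.py 0.56 -0.02 0.16 0 -0.35
```

```text
time_s: 22.6
tcp_pos: [0.5354, 0.288, 0.1892]
eef_rot: [-0.401, 0.577, 0.398, 0.59]
contact_force: [1.2, 0.6, 1.2]
finger_gap: 0.0519
manifold_a_mid [(0.87, array([ 0.3136, -0.4024]))]
manifold_a [(0.89, array([ 0.2862, -0.3276])), (0.84, array([-0.0541,  0.0497])), (0.36, array([0.0199, 0.0509]))]
manifold_a_mid [(0.81, array([ 0.0307, -0.7229])), (0.55, array([ 0.3075, -0.3967]))]
manifold_a [(0.93, array([-0.0526,  0.0519])), (0.76, array([ 0.2774, -0.3219])), (0.75, array([ 0.0857, -0.6532]))]
manifold_a_mid [(0.76, array([ 0.3089, -0.398 ])), (0.56, array([ 0.0324, -0.7149]))]
manifold_a [(0.75, array([ 0.0834, -0.6622])), (0.74, array([ 0.2785, -0.3239])), (0.57, array([-0.0461,  0.0526]))]
t 23.05 tcp [0.5296 0.2854 0.1786] F [ 0.3744  0.0182 -0.6933] gap 0.052178250948660396
twist total [ 1.1882  0.2092 -0.3055] rows>= 9.956796261665971 | travel in new frame mm [ 122.1793 -280.5217   30.4124] rows>= 7.3736656284740265
new tool axes x,y,z: [ 0.     -0.3429 -0.9394] [ 0.      0.9394 -0.3429] [1. 0. 0.]
```

```bash
python3 -m pendant '[{"twist":[0.108,0.019,-0.0278],"travel":[0,0,0],"claw":100},{"twist":[0.108,0.019,-0.0278],"travel":[0,0,0],"claw":100},{"twist":[0.108,0.019,-0.0278],"travel":[0,0,0],"claw":100},{"twist":[0.108,0.019,-0.0278],"travel":[0,0,0],"claw":100},{"twist":[0.108,0.019,-0.0278],"travel":[0,0,0],"claw":100},{"twist":[0.108,0.019,-0.0278],"travel":[0,0,0],"claw":100},{"twist":[0.108,0.019,-0.0278],"travel":[0,0,0],"claw":100},{"twist":[0.108,0.019,-0.0278],"travel":[0,0,0],"claw":100},{"twist":[0.108,0.019,-0.0278],"travel":[0,0,0],"claw":100},{"twist":[0.108,0.019,-0.0278],"travel":[0,0,0],"claw":100},{"twist":[0.108,0.019,-0.0278],"travel":[0,0,0],"claw":100},{"twist":[0,0,0],"travel":[0,0,0],"claw":100}]'; python3 go.py 0.631 -0.139 0.094 0 -0.35
```

```text
time_s: 24.05
tcp_pos: [0.5303, 0.2867, 0.178]
eef_rot: [-0.123, 0.696, -0.124, 0.696]
contact_force: [0.3, -0.2, 0.0]
finger_gap: 0.0521
t 24.05 tcp [0.5303 0.2867 0.178 ] F [ 0.3054 -0.1835  0.0189] gap 0.05208643981090051
twist total [-0.0005  0.0003  0.0008] rows>= 0.007593858091338527 | travel in new frame mm [ 224.8396 -371.1179  100.7332] rows>= 10.682329830763301
new tool axes x,y,z: [ 0.     -0.3429 -0.9394] [ 0.      0.9394 -0.3429] [1. 0. 0.]
```

```bash
python3 -m pendant '[{"twist":[0,0,0],"travel":[0,-20,5],"claw":100},{"twist":[0,0,0],"travel":[12,-30,8],"claw":100},{"twist":[0,0,0],"travel":[18,-30,8],"claw":100},{"twist":[0,0,0],"travel":[18,-30,8],"claw":100},{"twist":[0,0,0],"travel":[18,-30,8],"claw":100},{"twist":[0,0,0],"travel":[18,-30,8],"claw":100},{"twist":[0,0,0],"travel":[18,-30,8],"claw":100},{"twist":[0,0,0],"travel":[18,-30,8],"claw":100},{"twist":[0,0,0],"travel":[18,-30,8],"claw":100},{"twist":[0,0,0],"travel":[18,-30,8],"claw":100},{"twist":[0,0,0],"travel":[18,-28,8],"claw":100},{"twist":[0,0,0],"travel":[18,-26,7],"claw":100},{"twist":[0,0,0],"travel":[18,-17,5],"claw":100},{"twist":[0,0,0],"travel":[15,-10,4],"claw":100},{"twist":[0,0,0],"travel":[0,0,0],"claw":100},{"twist":[0,0,0],"travel":[0,0,0],"claw":100}]'; python3 - <<'E'
from go import *
p=viewer.get_image('wrist')
for q in('manifold_a','slug'):print(q,[(np.round(d['position'],1),round(d['conf'],2),atz(p,d['position'],.012)) for d in models.spot_point(p,q)])
cv2.imwrite('pics/n.png',p['img'][:,:,::-1])
E
python3 go.py 0.631 -0.177 -0.0096 0 -0.35
```

```text
time_s: 25.38
tcp_pos: [0.6304, -0.1405, 0.0947]
eef_rot: [-0.123, 0.696, -0.122, 0.696]
contact_force: [-0.1, 0.1, -0.4]
finger_gap: 0.0518
manifold_a [(array([320.9, 178.2]), 0.72, array([ 0.6313, -0.1549,  0.012 ]))]
slug [(array([236.1, 185. ]), 0.56, array([ 0.5576, -0.162 ,  0.012 ]))]
t 25.5333 tcp [ 0.6319 -0.1388  0.0962] F [-0.414  -0.603   0.5442] gap 0.05192602668714856
twist total [ 0.0011  0.0037 -0.0016] rows>= 0.033495045033538506 | travel in new frame mm [112.52     0.357   -0.8924] rows>= 2.698419958515032
new tool axes x,y,z: [ 0.     -0.3429 -0.9394] [ 0.      0.9394 -0.3429] [1. 0. 0.]
```

The bar is centred at column 321 with its end at y ≈ -0.154. I descend and grip.

```bash
python3 -m pendant '[{"twist":[0,0,0],"travel":[15,0,0],"claw":100},{"twist":[0,0,0],"travel":[20,0,0],"claw":100},{"twist":[0,0,0],"travel":[20,0,0],"claw":100},{"twist":[0,0,0],"travel":[20,0,0],"claw":100},{"twist":[0,0,0],"travel":[15,0,0],"claw":100},{"twist":[0,0,0],"travel":[10,0,0],"claw":100},{"twist":[0,0,0],"travel":[0,0,0],"claw":100}]'
python3 -m pendant '[{"twist":[0,0,0],"travel":[5,0,0],"claw":100},{"twist":[0,0,0],"travel":[4,0,0],"claw":100},{"twist":[0,0,0],"travel":[2,0,0],"claw":100},{"twist":[0,0,0],"travel":[0,0,0],"claw":255},{"twist":[0,0,0],"travel":[0,0,0],"claw":255},{"twist":[0,0,0],"travel":[0,0,0],"claw":255},{"twist":[0,0,0],"travel":[0,0,0],"claw":255}]'
```

```text
time_s: 26.12
tcp_pos: [0.6306, -0.1732, -0.0]
eef_rot: [-0.123, 0.696, -0.122, 0.696]
contact_force: [-0.4, 0.1, -0.2]
finger_gap: 0.0521
time_s: 26.7
tcp_pos: [0.6323, -0.1774, -0.0079]
eef_rot: [-0.123, 0.695, -0.123, 0.698]
contact_force: [-1.0, 0.8, 3.7]
finger_gap: 0.0265
```

```bash
python3 -m pendant '[{"twist":[0,0,0],"travel":[-1.7,4.7,0],"claw":255},{"twist":[0,0,0],"travel":[-2.7,7.5,0],"claw":255},{"twist":[0,0,0],"travel":[-2.7,7.5,0],"claw":255},{"twist":[0,0,0],"travel":[0,0,0],"claw":255}]'
python3 -m pendant '[{"twist":[0,0,0],"travel":[-2.7,7.5,0],"claw":255},{"twist":[0,0,0],"travel":[-2.7,7.5,0],"claw":255},{"twist":[0,0,0],"travel":[-2.7,7.5,0],"claw":255},{"twist":[0,0,0],"travel":[-2.7,7.5,0],"claw":255},{"twist":[0,0,0],"travel":[-2.7,7.5,0],"claw":255},{"twist":[0,0,0],"travel":[-2.7,7.5,0],"claw":255},{"twist":[0,0,0],"travel":[-2.7,7.5,0],"claw":255},{"twist":[0,0,0],"travel":[-2.7,7.5,0],"claw":255},{"twist":[0,0,0],"travel":[-2.7,7.5,0],"claw":255},{"twist":[0,0,0],"travel":[-2.7,7.5,0],"claw":255},{"twist":[0,0,0],"travel":[-2.7,7.5,0],"claw":255},{"twist":[0,0,0],"travel":[0,0,0],"claw":255}]'
python3 -m pendant '[{"twist":[0,0,0],"travel":[0,0,0],"claw":100},{"twist":[0,0,0],"travel":[0,0,0],"claw":100},{"twist":[0,0,0],"travel":[0,0,0],"claw":100},{"twist":[0,0,0],"travel":[0,0,0],"claw":100},{"twist":[0,0,0],"travel":[-20,0,0],"claw":100},{"twist":[0,0,0],"travel":[-30,0,0],"claw":100},{"twist":[0,0,0],"travel":[-30,0,0],"claw":100},{"twist":[0,0,0.1166],"travel":[0,0,0],"claw":100},{"twist":[0,0,0.1167],"travel":[0,0,0],"claw":100},{"twist":[0,0,0.1167],"travel":[0,0,0],"claw":100},{"twist":[0,0,0],"travel":[0,0,0],"claw":100}]'
python3 - <<'E'
from go import *
p=viewer.get_image('wrist')
for q in('manifold_a','manifold_a_mid','slug'):print(q,[(np.round(d['position'],1),round(d['conf'],2),atz(p,d['position'],.012)) for d in models.spot_point(p,q)])
cv2.imwrite('pics/q.png',p['img'][:,:,::-1])
E
python3 go.py 0.632 -0.122 -0.0139 0 0
```

```text
time_s: 27.03
tcp_pos: [0.6326, -0.1568, -0.0078]
eef_rot: [-0.124, 0.695, -0.123, 0.698]
contact_force: [-1.2, -1.9, 6.4]
finger_gap: 0.0266
time_s: 28.03
tcp_pos: [0.6327, -0.0695, -0.0079]
eef_rot: [-0.124, 0.695, -0.124, 0.698]
contact_force: [-1.0, -3.1, 6.3]
finger_gap: 0.0262
time_s: 28.95
tcp_pos: [0.6326, -0.046, 0.0673]
eef_rot: [0.003, 0.705, -0.001, 0.709]
contact_force: [0.9, -0.8, -0.2]
finger_gap: 0.0517
manifold_a [(array([320.3, 202.5]), 0.58, array([ 0.6331, -0.0439,  0.012 ]))]
manifold_a_mid [(array([318.2, 287.7]), 0.73, array([ 0.6309, -0.1213,  0.012 ]))]
slug []
t 29.15 tcp [ 0.6313 -0.0412  0.0657] F [-0.0177  0.8644 -0.2777] gap 0.05185052290135843
twist total [ 0.0006  0.0017 -0.001 ] rows>= 0.01631627108653501 | travel in new frame mm [ 79.6224 -80.7982   0.6501] rows>= 2.720368208692796
new tool axes x,y,z: [ 0.  0. -1.] [0. 1. 0.] [1. 0. 0.]
```

View pics/q.png

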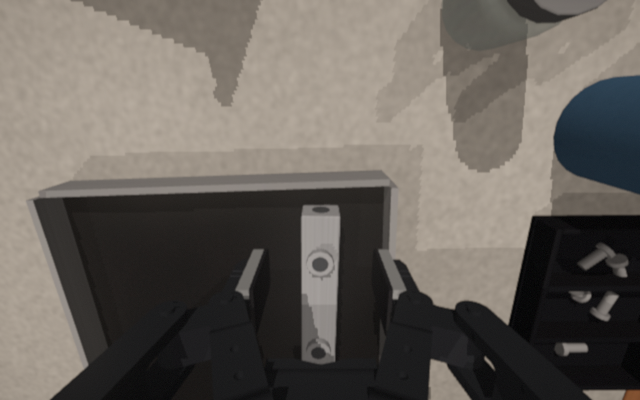

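```bash
python3 -m pendant '[{"twist":[0,0,0],"travel":[0,-20,0],"claw":100},{"twist":[0,0,0],"travel":[0,-20,0],"claw":100},{"twist":[0,0,0],"travel":[0,-20,0],"claw":100},{"twist":[0,0,0],"travel":[0,-20,0],"claw":100},{"twist":[0,0,0],"travel":[15,0,0],"claw":100},{"twist":[0,0,0],"travel":[15,0,0],"claw":100},{"twist":[0,0,0],"travel":[15,0,0],"claw":100},{"twist":[0,0,0],"travel":[15,0,0],"claw":100},{"twist":[0,0,0],"travel":[8,0,0],"claw":100},{"twist":[0,0,0],"travel":[4,0,0],"claw":100},{"twist":[0,0,0],"travel":[0,0,0],"claw":100}]'
python3 -m pendant '[{"twist":[0,0,0],"travel":[4,0,0],"claw":100},{"twist":[0,0,0],"travel":[3,0,0],"claw":100},{"twist":[0,0,0],"travel":[0,0,0],"claw":255},{"twist":[0,0,0],"travel":[0,0,0],"claw":255},{"twist":[0,0,0],"travel":[0,0,0],"claw":255},{"twist":[0,0,0],"travel":[0,0,0],"claw":255},{"twist":[0,0,0],"travel":[0,0,0],"claw":255}]'
python3 -m pendant '[{"twist":[0,0,0],"travel":[-3,0,0],"claw":255},{"twist":[0,0,0],"travel":[-5,0,0],"claw":255},{"twist":[0,0,0],"travel":[0,0,0],"claw":255}]'
```

```text
time_s: 30.07
tcp_pos: [0.6312, -0.1203, -0.0071]
eef_rot: [-0.0, 0.707, 0.001, 0.707]
contact_force: [-0.5, -0.0, 0.8]
finger_gap: 0.052
time_s: 30.65
tcp_pos: [0.632, -0.1216, -0.0122]
eef_rot: [0.0, 0.706, 0.0, 0.708]
contact_force: [-2.9, -0.4, 4.4]
finger_gap: 0.027
time_s: 30.9
tcp_pos: [0.6318, -0.1215, -0.0051]
eef_rot: [0.0, 0.706, 0.001, 0.708]
contact_force: [0.5, -1.1, -6.1]
finger_gap: 0.0265
```

```bash
python3 -m pendant '[{"twist":[0,0,0],"travel":[-5,2,0],"claw":255},{"twist":[0,0,0],"travel":[-10,5,0],"claw":255},{"twist":[0,0,0],"travel":[-15,5,-5],"claw":255},{"twist":[0,0,0],"travel":[-20,5,-10],"claw":255},{"twist":[0,0,0],"travel":[-20,10,-15],"claw":255},{"twist":[0,0,0],"travel":[-20,15,-15],"claw":255},{"twist":[0,0,0],"travel":[-15,20,-15],"claw":255},{"twist":[0,0,0],"travel":[-10,20,-15],"claw":255},{"twist":[0,0,0],"travel":[0,20,-15],"claw":255},{"twist":[0,0,0],"travel":[0,18,-10],"claw":255}]'
python3 -m pendant '[{"twist":[-0.12,0,0],"travel":[0,0,0],"claw":255},{"twist":[-0.12,0,0],"travel":[0,0,0],"claw":255},{"twist":[-0.12,0,0],"travel":[0,0,0],"claw":255},{"twist":[-0.12,0,0],"travel":[0,0,0],"claw":255},{"twist":[-0.12,0,0],"travel":[0,0,0],"claw":255},{"twist":[-0.12,0,0],"travel":[0,0,0],"claw":255},{"twist":[-0.12,0,0],"travel":[0,0,0],"claw":255},{"twist":[-0.12,0,0],"travel":[0,0,0],"claw":255},{"twist":[-0.12,0,0],"travel":[0,0,0],"claw":255},{"twist":[-0.12,0,0],"travel":[0,0,0],"claw":255},{"twist":[0,0,0],"travel":[0,0,0],"claw":255}]'
python3 go.py 0.473 0.2005 0.11 1.2 0
```

```text
time_s: 31.73
tcp_pos: [0.5304, -0.0001, 0.1126]
eef_rot: [0.0, 0.705, 0.001, 0.709]
contact_force: [0.7, -0.5, -6.8]
finger_gap: 0.0265
time_s: 32.65
tcp_pos: [0.5315, -0.0011, 0.1115]
eef_rot: [-0.401, 0.581, 0.4, 0.585]
contact_force: [0.4, -0.5, -6.1]
finger_gap: 0.0269
t 32.65 tcp [ 0.5315 -0.0011  0.1115] F [ 0.3527 -0.4729 -6.056 ] gap 0.02691191143908668
twist total [0.0029 0.0029 0.0034] rows>= 0.04269412245570156 | travel in new frame mm [  1.479  127.6305 166.7137] rows>= 5.03512577753078
new tool axes x,y,z: [ 0.  0. -1.] [-0.932   0.3624  0.    ] [0.3624 0.932  0.    ]
```

```bash
python3 -m pendant '[{"twist":[0.003,0.003,0.003],"travel":[0,6,8],"claw":255},{"twist":[0,0,0],"travel":[0,12,16],"claw":255},{"twist":[0,0,0],"travel":[0,18,23],"claw":255},{"twist":[0,0,0],"travel":[0,18,24],"claw":255},{"twist":[0,0,0],"travel":[0,18,24],"claw":255},{"twist":[0,0,0],"travel":[0,18,24],"claw":255},{"twist":[0,0,0],"travel":[0,18,23],"claw":255},{"twist":[0,0,0],"travel":[0,12,16],"claw":255},{"twist":[0,0,0],"travel":[0,6,7],"claw":255},{"twist":[0,0,0],"travel":[0,2,2],"claw":255},{"twist":[0,0,0],"travel":[0,0,0],"claw":255},{"twist":[0,0,0],"travel":[0,0,0],"claw":255}]'; python3 go.py 0.473 0.2005 -0.018 1.2 0
```

```text
time_s: 33.65
tcp_pos: [0.4733, 0.1999, 0.1102]
eef_rot: [-0.398, 0.585, 0.398, 0.584]
contact_force: [0.2, -0.4, -6.6]
finger_gap: 0.0264
t 33.65 tcp [0.4733 0.1999 0.1102] F [ 0.2134 -0.4419 -6.5686] gap 0.026398270986952566
twist total [-0.0038 -0.0015 -0.0005] rows>= 0.03279903965410994 | travel in new frame mm [128.1519   0.547    0.4554] rows>= 3.0732352788807877
new tool axes x,y,z: [ 0.  0. -1.] [-0.932   0.3624  0.    ] [0.3624 0.932  0.    ]
```

```bash
python3 -m pendant '[{"twist":[0,0,0],"travel":[10,0,0],"claw":255},{"twist":[0,0,0],"travel":[20,0,0],"claw":255},{"twist":[0,0,0],"travel":[20,0,0],"claw":255},{"twist":[0,0,0],"travel":[20,0,0],"claw":255},{"twist":[0,0,0],"travel":[20,0,0],"claw":255},{"twist":[0,0,0],"travel":[15,0,0],"claw":255},{"twist":[0,0,0],"travel":[8,0,0],"claw":255},{"twist":[0,0,0],"travel":[5,0,0],"claw":255},{"twist":[0,0,0],"travel":[0,0,0],"claw":255}]'
python3 -m pendant '[{"twist":[0,0,0],"travel":[3,0,0],"claw":255},{"twist":[0,0,0],"travel":[3,0,0],"claw":255},{"twist":[0,0,0],"travel":[0,0,0],"claw":255}]'
```

```text
time_s: 34.4
tcp_pos: [0.4728, 0.1995, -0.0091]
eef_rot: [-0.398, 0.585, 0.398, 0.583]
contact_force: [-0.0, 0.6, -6.4]
finger_gap: 0.0263
time_s: 34.65
tcp_pos: [0.4738, 0.2006, -0.0137]
eef_rot: [-0.398, 0.584, 0.398, 0.584]
contact_force: [-0.4, 0.5, -6.3]
finger_gap: 0.0267
```

```bash
python3 -m pendant '[{"twist":[0,0,0],"travel":[1.5,0,0],"claw":255},{"twist":[0,0,0],"travel":[1.5,0,0],"claw":255},{"twist":[0,0,0],"travel":[0,0,0],"claw":255}]'
python3 -m pendant '[{"twist":[0,0,0],"travel":[1,0,0],"claw":255},{"twist":[0,0,0],"travel":[0,0,0],"claw":255}]'
```

```text
time_s: 34.9
tcp_pos: [0.4732, 0.2005, -0.017]
eef_rot: [-0.398, 0.584, 0.399, 0.584]
contact_force: [-0.2, -1.0, -6.6]
finger_gap: 0.0263
time_s: 35.07
tcp_pos: [0.4732, 0.2005, -0.0181]
eef_rot: [-0.398, 0.585, 0.399, 0.584]
contact_force: [0.1, 0.1, -6.7]
finger_gap: 0.0263
```

```bash
python3 -m pendant '[{"twist":[0,0,0],"travel":[0.8,0,0],"claw":255},{"twist":[0,0,0],"travel":[0,0,0],"claw":255}]'
python3 -m pendant '[{"twist":[0,0,0],"travel":[0.6,0,0],"claw":255},{"twist":[0,0,0],"travel":[0,0,0],"claw":255}]'
```

```text
time_s: 35.23
tcp_pos: [0.4733, 0.2005, -0.0183]
eef_rot: [-0.398, 0.584, 0.399, 0.584]
contact_force: [-1.2, -2.2, 0.8]
finger_gap: 0.0264
time_s: 35.4
tcp_pos: [0.4733, 0.2005, -0.0183]
eef_rot: [-0.398, 0.584, 0.399, 0.584]
contact_force: [-3.0, -2.4, 7.0]
finger_gap: 0.0266
```

```bash
python3 -m pendant '[{"twist":[0,0,0],"travel":[-0.6,-2,0],"claw":255},{"twist":[0,0,0],"travel":[0,-3,0],"claw":255},{"twist":[0,0,0],"travel":[0,-3,0],"claw":255},{"twist":[0,0,0],"travel":[0,-3,0],"claw":255},{"twist":[0,0,0],"travel":[0,-3,0],"claw":255},{"twist":[0,0,0],"travel":[0,0,0],"claw":255}]'
python3 -m pendant '[{"twist":[0,0,0],"travel":[0,-1.5,0],"claw":255},{"twist":[0,0,0],"travel":[0,-1.5,0],"claw":255},{"twist":[0,0,0],"travel":[0,0,0],"claw":255}]'
python3 -m pendant '[{"twist":[0,0,0],"travel":[0,-1.5,0],"claw":255},{"twist":[0,0,0],"travel":[0,-1,0],"claw":255},{"twist":[0,0,0],"travel":[0,0,0],"claw":255}]'
```

```text
time_s: 35.9
tcp_pos: [0.4844, 0.1963, -0.0183]
eef_rot: [-0.397, 0.585, 0.4, 0.583]
contact_force: [-7.0, 2.6, 6.2]
finger_gap: 0.0265
time_s: 36.15
tcp_pos: [0.4866, 0.1955, -0.0183]
eef_rot: [-0.397, 0.585, 0.401, 0.583]
contact_force: [-9.9, 1.7, 8.0]
finger_gap: 0.0266
time_s: 36.4
tcp_pos: [0.4888, 0.1946, -0.0182]
eef_rot: [-0.397, 0.585, 0.401, 0.583]
contact_force: [-8.5, 3.6, 8.3]
finger_gap: 0.0267
```

```bash
python3 -m pendant '[{"twist":[0,0,0],"travel":[-0.4,-1.5,0],"claw":255},{"twist":[0,0,0],"travel":[0,-1.5,0],"claw":255},{"twist":[0,0,0],"travel":[0,0,0],"claw":255}]'
python3 -m pendant '[{"twist":[0,0,0],"travel":[0,-1.5,0],"claw":255},{"twist":[0,0,0],"travel":[0,-1,0],"claw":255},{"twist":[0,0,0],"travel":[0,0,0],"claw":255}]'
python3 -m pendant '[{"twist":[0,0,0],"travel":[0,-1,0],"claw":255},{"twist":[0,0,0],"travel":[0,-1,0],"claw":255},{"twist":[0,0,0],"travel":[0,0,0],"claw":255}]'
```

```text
time_s: 36.65
tcp_pos: [0.4922, 0.1932, -0.0183]
eef_rot: [-0.397, 0.585, 0.4, 0.583]
contact_force: [-8.2, 2.4, 4.6]
finger_gap: 0.0267
time_s: 36.9
tcp_pos: [0.492, 0.1932, -0.0183]
eef_rot: [-0.396, 0.586, 0.402, 0.582]
contact_force: [-11.7, 6.7, 9.1]
finger_gap: 0.0263
time_s: 37.15
tcp_pos: [0.4919, 0.1933, -0.0183]
eef_rot: [-0.395, 0.586, 0.403, 0.581]
contact_force: [-16.3, 8.1, 11.9]
finger_gap: 0.0269
```

Butted: the tool has stopped and the force is rising. I ease off, release, lift clear and check.

```bash
python3 -m pendant '[{"twist":[0,0,0],"travel":[0,3.5,0],"claw":255},{"twist":[0,0,0],"travel":[0,0,0],"claw":120},{"twist":[0,0,0],"travel":[0,0,0],"claw":120},{"twist":[0,0,0],"travel":[0,0,0],"claw":120},{"twist":[0,0,0],"travel":[-5,0,0],"claw":120},{"twist":[0,0,0],"travel":[-20,0,0],"claw":120},{"twist":[0,0,0],"travel":[-30,0,0],"claw":120},{"twist":[0,0,0],"travel":[-30,0,0],"claw":120},{"twist":[0,0,0],"travel":[-40,0,0],"claw":120},{"twist":[0,0,0],"travel":[-40,0,0],"claw":100},{"twist":[0,0,0],"travel":[-35,0,0],"claw":100},{"twist":[0,0,0],"travel":[0,40,0],"claw":100},{"twist":[0,0,0],"travel":[0,40,0],"claw":100},{"twist":[0,0,0],"travel":[0,0,0],"claw":100}]'
python3 - <<'E'
from go import *
p=viewer.get_image('wrist');T=viewer.get_image('top');S=viewer.get_image('scene')
th=-.371;A=np.array([[np.cos(th),-np.sin(th)],[np.sin(th),np.cos(th)]])
for P in(p,T,S):
  for q in('manifold_a','manifold_a_mid'):print(q,[(round(d['conf'],2),(A.T@(atz(P,d['position'],.006)[:2]-[.491,.247]))) for d in models.spot_point(P,q)])
  for q in('slug','jar'):print(q,[(round(d['conf'],2),atz(P,d['position'],.01)) for d in models.spot_point(P,q)])
c=lambda im,a,b,c_,d,w:cv2.resize(im[a:b,c_:d,::-1],(w,300),interpolation=cv2.INTER_CUBIC)
cv2.imwrite('pics/z.png',np.vstack([c(p['img'],0,400,0,640,760),np.hstack([c(T['img'],100,310,110,400,400),c(S['img'],130,370,220,430,360)])]))
E
```

```text
time_s: 38.32
tcp_pos: [0.4155, 0.2217, 0.1827]
eef_rot: [-0.398, 0.585, 0.4, 0.582]
contact_force: [-0.8, -0.1, -0.7]
finger_gap: 0.0521
manifold_a [(0.96, array([-0.0522, -0.0496])), (0.61, array([-0.0552,  0.0514]))]
manifold_a_mid [(0.75, array([ 0.021 , -0.0512]))]
slug [(0.76, array([ 0.5584, -0.1706,  0.01  ]))]
jar []
manifold_a [(0.94, array([ 0.0776, -0.6577])), (0.73, array([-0.0534,  0.0527])), (0.7, array([-0.0643, -0.0481]))]
manifold_a_mid [(0.85, array([ 0.0248, -0.0591])), (0.68, array([ 0.0314, -0.7188])), (0.48, array([ 0.2953, -0.0427]))]
slug [(0.56, array([ 0.562 , -0.1624,  0.01  ]))]
jar [(0.91, array([0.7434, 0.1033, 0.01  ]))]
manifold_a [(0.85, array([ 0.0754, -0.6632])), (0.59, array([-0.0513,  0.0456])), (0.56, array([-0.0566, -0.0377]))]
manifold_a_mid [(0.63, array([ 0.0271, -0.6996])), (0.58, array([ 0.009 , -0.0506])), (0.28, array([0.0094, 0.051 ]))]
slug [(0.46, array([ 0.5655, -0.1674,  0.01  ]))]
jar [(0.91, array([0.7473, 0.1031, 0.01  ])), (0.7, array([0.5338, 0.2904, 0.01  ]))]
```

View pics/z.png

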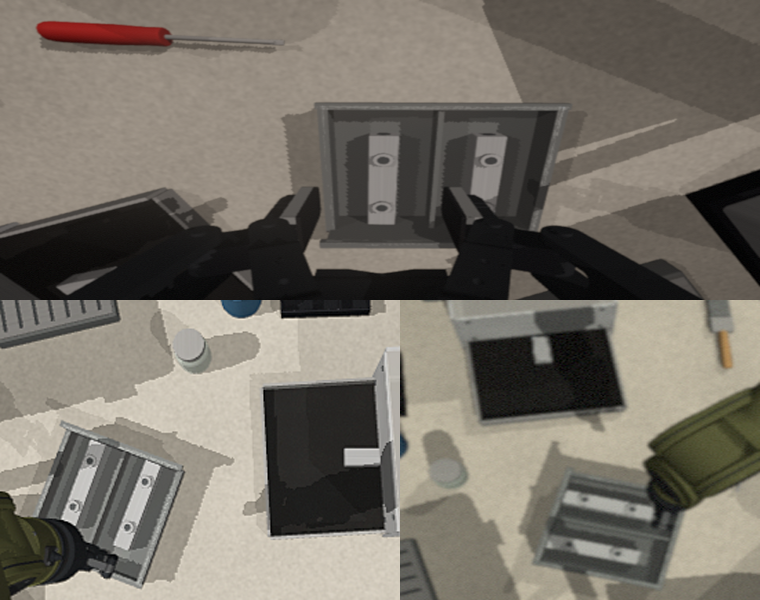

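```bash
python3 -c "
from h import *
print(arm.job_done())"
```

```text
the job is handed in; nothing more can be done
None
```

Both manifold bars are in the grey tote, one in each bay, ports up, with an end against the tall wall. I handed the job in at about 38.5 s of robot time, with no verdict reported.

**How it went:** I gripped each bar by its protruding end with the tool tilted away from the guard and pulled it out along the tray. I then re-gripped it at the middle, lowered it until it touched the tote floor, and slid it until the tool stopped and the force rose (14 N and 18 N). After releasing each bar I lifted clear. The wrist sensor never read more than about 22 N, and nothing was pressed against the guard.

**Last checks:**
- **Bars:** the wrist camera puts the bars' middles at about x 21 mm in the tote (target 20), at y −50 and +51 mm. The last picture shows both lying flat along their bays.
- **Slug:** it is still in the tray at about (0.56, −0.165) m in the world frame, roughly where it started.
- **Jar:** it is still standing where it was, within measuring error.
- **Gripper:** it is open and clear of everything.

**What disagreed along the way:**
- The fingertips turned out to be roughly 30 mm behind the reported TCP, so the first grasp closed on nothing above the bar. I corrected this from the pictures by going lower in small steps while watching the force.
- My first fit of the tote was a quarter turn off. I caught it in an overlay before lowering the first bar.
- The scene and top cameras' network points scatter by about 10 mm for the bars' middles (9 to 25 mm along x). I relied on the wrist view and the wall contact instead.

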